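# Lock the citrus press with its pin

### The arm

A 7-joint arm with a two-finger parallel gripper is mounted at the origin on a cart in front of the work surface, level with it; the furniture and walls round the work are solid. World frame = base frame: x ahead of the robot, y to its left, z up, the work surface at z = 0. Lengths are in m, angles in degrees, forces in N, time in s.
With the tool pointing down it reaches from about 0.4 to 0.875 m from the base axis. Payload 6.5 kg.
Tool frame: the origin (TCP) lies at the very end of the fingers, on their centre line; the grasp point (between the pads) lies 19 mm behind it; z points along the fingers, y is the direction in which the jaws open and shut (so a half turn about z gives the same grasp; the last joint's range is limited). The gripper opens to 88 mm and grips with 3 to 60 N. Pads are 18 mm wide; open, the fingers measure 123 mm over their backs; the gripper's body (75 mm by 187 mm) begins 45 mm behind the grasp point.
Start: joints at [65.535, 30.733, -0.252, 88.115, 0.149, 61.152, -4.079], TCP at [0.229, -0.608, 0.239] pointing down, gripper open.
Joint ranges: [-154.64, 154.64], [-21.42, 123.67], [-72.66, 72.17], [13.99, 137.28], [-74.86, 254.86], [10.95, 109.41], [-158.01, 158.01]. Speed limits (degrees/s): [136.94, 136.94, 180, 180, 180, 180, 180].

### API

Orientations are given as [roll, pitch, yaw] about the fixed x, y, z axes, in that order (R = Rz(yaw) Ry(pitch) Rx(roll)).
In Python, from cell import env gives the robot as it stands.
- The arm moves only by the tool carry_out, never from a script. Its argument "plan" is a list of rows, each a list of 5 numbers: the shift along the tool's x, y, z in m, then the turn about the tool's z in degrees, then the closure, from 0 (fully open) to 1 (shut). In form: [[tx, ty, tz, roll, grip], ...]. A call has 1 to 20 rows; each row shifts and turns the pose as measured when the row begins, along the tool's axes as they then stand; what a row does not reach is not made up. A row lasts 1/8 s, in which the tool goes at most 62.5 mm and 10.7 degrees, less where a joint would pass 70% of its speed; a pose out of reach is approached as far as the arm can. A call with a gripper value outside its range is refused whole. The fingers move at their own pace and stop on an object; "force" is the grip in N (left out, the last holds). Time passes only in rows, so rows that do not move let the fingers close. It gives the time, the measured TCP pose, the force and the opening at its end, in the units of the state.
- env.get_state(): the state, without advancing time (a new reading comes with each control period).
- env.camera(name): name is "scene" or "top" or "wrist"; returns a dict with "frame" (480x640x3 uint8, red, green, blue), "K" (3x3 intrinsics, pixels), "R" (3x3) and "t" (3): a world point X has camera coordinates R X + t. Camera axes: x right, y down, z forward; pixel columns grow to the right and rows downward; lengths in m; the calibration is good to about 2 mm. A picture is of the moment at which its call begins. There is no depth.
- env.close_job(): hands the job in, once; it reports no verdict.
The state is a dict: "clock": time; "qpos": joint angles; "joint_velocities": joint speeds; "joint_torque": joint torques, N m; "tcp_pos": TCP position; "tool_rot": TCP orientation; "wrist_force": force on the tool from outside, world axes, zero at the start; "wrist_torque": the same for the moment, N m; "finger_gap": opening from 0.0 (shut) to 1.0 (fully open).
Only numpy, scipy, OpenCV 4.12 (cv2) and the standard library are available. Lean on these libraries where they do the work, as an engineer would, in place of code of your own. Each camera call takes 0.05 s, during which the arm holds its last target.

### The job

Lock the citrus press for putting away: swing its arm down until it lies level and the hole through the arm lines up with the holes in the two upright cheeks, then push the red-handled locking pin sideways through all three until its handle sits against the cheek, and let go. The pin is kept in a sleeve that covers its handle, so at first only its shank can be taken hold of. Do not knock the purple mug or the flat fish tin about.

Things in the scene. Friction and masses are not known exactly. Their poses are not given: they have to be found in the camera images.
- press_arm (a joint): angle of the press's green arm (rad): 0 = level, its hole in line with the cheek holes; positive = handle bar raised. Range -0.15 to 1.0, no stop at 0; stiff (0.45 N m of friction), so it stays where it is left. It turns about a level pivot parallel to lock_hole's y, 65 mm from lock_hole along its +x, at the same height.
- bar_centre (a point): centre of the handle bar at the free end of the green arm: a steel round bar 16 mm thick, 130 mm long, parallel to the pivot and 215 mm from it. The arm (18 mm wide, with a 31 mm thick boss, 20 mm wide, round the bar) joins it at its middle, so about 50 mm of bar is free on either side. The point turns with the arm.
- lock_hole (a point): centre of the locking hole of the fixed citrus press, 70 mm above the worktop, midway between two aluminium cheeks. x: from handle bar to pivot; y: along the hole; z up. 15 mm round hole in each cheek and the arm. Cheeks 8 mm thick, outer faces at y +-20 mm, tops 26 mm above the hole. Pin may enter from either side. White base 100 mm wide, 16 mm high; bowl (82 mm wide, 45 mm high) at x -62 mm.
- pin_handle (a point): centre of the pin's red handle, a block 55 mm long (x), 22 wide (y), 32 high (z); x points to the tip. A steel shank, 12 mm thick, 75 long (last 10 taper to 5), leaves the middle of the handle's front face, 27.5 mm ahead of this point. About 0.12 kg, balancing 12 mm ahead of this point: it lies flat on its handle, shank level. At the start only the shank is out of the sleeve.
- pin_seat (a point): point on the shank's axis 20 mm in front of the handle's front face; it coincides with lock_hole when the pin is fully home. Axes as pin_handle.
- sleeve_mouth (a point): centre of the mouth of the fixed sleeve: grey hood 64 mm long, 38 wide, roof 53 mm above the worktop, on a black foot 90 x 60 mm, 10 high, reaching 13 mm in front of the mouth. Mouth 28 mm wide, 38 high, centre 29 mm above the worktop; the stored pin's axis is at 26 mm. Open only towards its local -x, the way the pin's tip points and comes out.
- mug: purple mug, 90 x 119 mm with handle, 95 mm high, loose; origin at the centre of its underside. Leave it where it stands.
- fish_tin: flat oblong closed tin, 63 x 105 mm, 26 mm high, loose; origin at the centre of its underside. Leave it where it lies.
Mind the look-alikes: they are no part of the job. What is meant by the part that bears pin_handle is not orange, and is the larger of those in its own colour.

How it is judged:
By the outcome, as a careful person would: the job done as asked, in the order asked, and still so for the second after the job is handed in, with the robot touching nothing.
It also fails if it takes over 72 s, if anything falls off the work surface, if the arm or the gripper's body presses on something with over 40 N, if the wrist force passes 120 N, or if a joint passes its speed limit or range.

## Working session

There is one attempt and no reset: what is moved stays moved. The work goes in short steps, Python scripts to look and compute and a tool call to move; the robot and the scene stay as the last step left them, time stands still between calls to the robot, and variables do not carry over. Pictures are saved under pics/ and viewed, and the job is handed in when it is done.

Besides the shell and the picture viewer there is one more tool, called after "Emit:" as name(argument=value, ...) on one line, values as JSON. carry_out: Moves the arm, as the interface text tells. Its arguments: {"type":"object","properties":{"plan":{"type":"array","items":{"type":"array","items":{"type":"number"}}},"force":{"type":"number"}},"required":["plan"]}

```bash
ls; mkdir -p pics
python3 - <<'E'
from cell import env
import cv2
print(env.get_state())
for n in ["scene","top","wrist"]:
    c=env.camera(n); cv2.imwrite(f"pics/{n}0.png",c["frame"][:,:,::-1]); print(n,c["K"].tolist(),c["R"].tolist(),c["t"].tolist())
E
```

```text
pics
{'clock': 0.0, 'qpos': array([65.53546802, 30.77728833, -0.25375468, 88.16942642,  0.15166575,
       61.1489826 , -4.07694579]), 'joint_velocities': array([ 0.00273323,  0.00836867,  0.02715898, -0.02469625, -0.03103907,
       -0.00555522, -0.09200121]), 'joint_torque': array([-7.09504911e-05, -5.70987117e+01,  9.90968160e-01, -2.51608801e+01,
       -5.62818814e-02,  1.77303585e-02,  1.42672393e-04]), 'tcp_pos': array([ 0.22921611, -0.60761393,  0.23785017]), 'tool_rot': array([-1.79905077e+02,  9.64511064e-03,  2.06790137e+01]), 'wrist_force': array([-0.86535315, -0.24432607, -0.32036086]), 'wrist_torque': array([-0.00705419, -0.04517791, -0.02510796]), 'finger_gap': 0.9999840467235775}
scene [[528.3388001100445, 0.0, 317.6928658752871], [0.0, 528.3388001100445, 234.7939871643562], [0.0, 0.0, 1.0]] [[0.8220851311117263, 0.5693540348953385, 0.0034670092894508553], [0.5020359431833553, -0.7219858370677045, -0.4761264147531044], [-0.26858136375596564, 0.3931570093767168, -0.8793700114405435]] [-0.42682001321318985, -0.28653135435822996, 1.2468647593703617]
top [[447.0478314568123, 0.0, 320.4324506939706], [0.0, 447.0478314568123, 249.9721454819491], [0.0, 0.0, 1.0]] [[0.009887428262475583, -0.9999504285186683, -0.0011744222777888137], [-0.9926765067575872, -0.009674079282911245, -0.12041497050442868], [0.12039763990173928, 0.0023564157867643426, -0.9927229500775788]] [-0.06903248899285518, 0.5705120690734344, 0.8758746378911518]
wrist [[363.31945070024534, 0.0, 324.9261995330891], [0.0, 363.31945070024534, 245.8900812646507], [0.0, 0.0, 1.0]] [[0.35305385985155396, -0.9356011618061972, -0.0018542035532766578], [-0.897714485557543, -0.3393140724958321, 0.28102430967169517], [-0.26355582798352056, -0.09755217185276144, -0.9596988586544917]] [-0.649740225535773, -0.03771697436863735, 0.3898995256442177]
```

View pics/scene0.png

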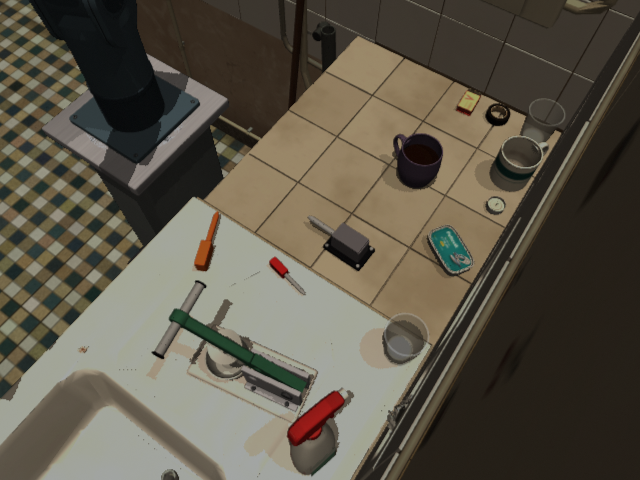

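View pics/top0.png

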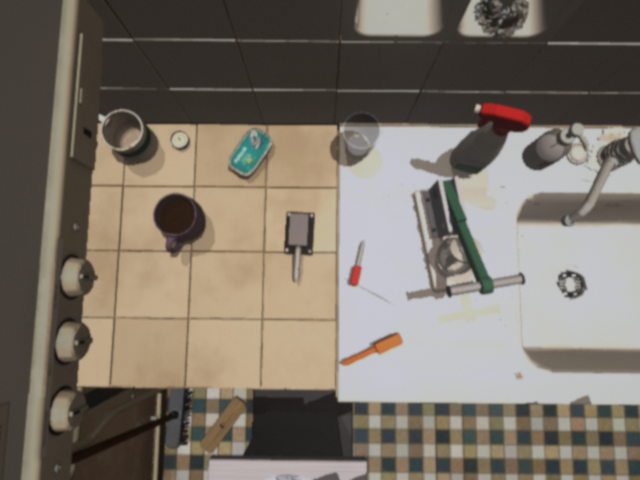

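View pics/wrist0.png

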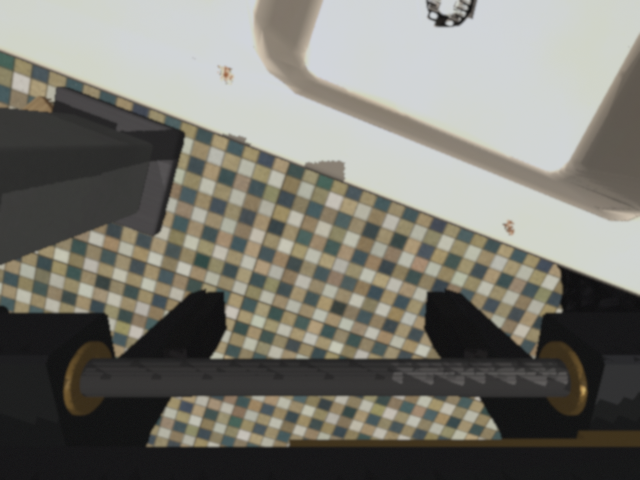

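```bash
cat > h.py <<'E'
import numpy as np, cv2
from cell import env
def ray(c,uv):
    d=np.linalg.inv(c["K"])@np.array([uv[0],uv[1],1.]); R=np.array(c["R"]);t=np.array(c["t"])
    return -R.T@t, R.T@d
def onz(c,uv,z):
    o,d=ray(c,uv); return o+d*(z-o[2])/d[2]
def tri(obs):
    A=np.zeros((3,3));b=np.zeros(3);L=[]
    for c,uv in obs:
        o,d=ray(c,uv);d=d/np.linalg.norm(d);P=np.eye(3)-np.outer(d,d);A+=P;b+=P@o;L.append((o,P))
    x=np.linalg.solve(A,b); return x,[1000*np.linalg.norm(P@(x-o)) for o,P in L]
def proj(c,X):
    p=np.array(c["K"])@(np.array(c["R"])@np.asarray(X)+np.array(c["t"])); return p[:2]/p[2]
def crop(c,name,x0,y0,w,h,s):
    im=c["frame"][y0:y0+h,x0:x0+w,::-1]; im=cv2.resize(im,None,fx=s,fy=s,interpolation=cv2.INTER_CUBIC)
    for k in range(0,w,10):
        cv2.line(im,(int(k*s),0),(int(k*s),6 if (x0+k)%50 else 14),(0,0,255),1)
        if (x0+k)%20==0: cv2.putText(im,str(x0+k),(int(k*s),24),0,.4,(0,0,255),1)
    for k in range(0,h,10):
        cv2.line(im,(0,int(k*s)),(6,int(k*s)),(0,0,255),1)
        if (y0+k)%20==0: cv2.putText(im,str(y0+k),(8,int(k*s)+4),0,.4,(0,0,255),1)
    cv2.imwrite("pics/"+name,im)
E
python3 - <<'E'
from h import *
s=env.camera("scene");t=env.camera("top")
crop(s,"s_press.png",145,270,190,142,4.2)
crop(t,"t_press.png",400,170,140,140,4.2)
crop(s,"s_sl.png",255,200,130,100,6)
crop(t,"t_sl.png",270,200,130,100,6)
import pickle;pickle.dump((s,t),open("c0.pkl","wb"))
E
```

```text
(no output)
```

View pics/s_press.png

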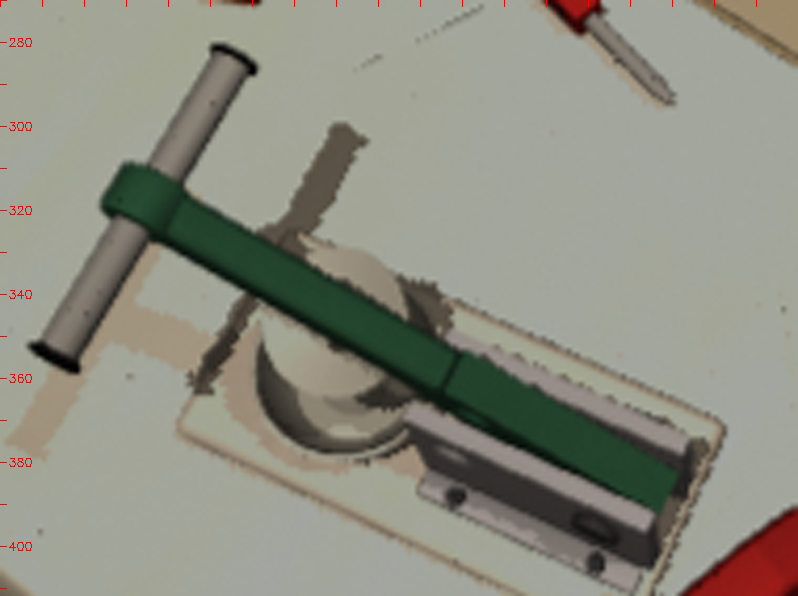

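View pics/t_press.png

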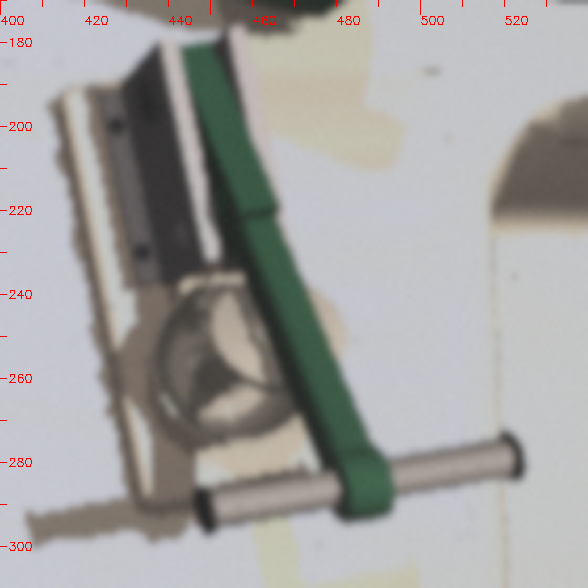

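View pics/s_sl.png

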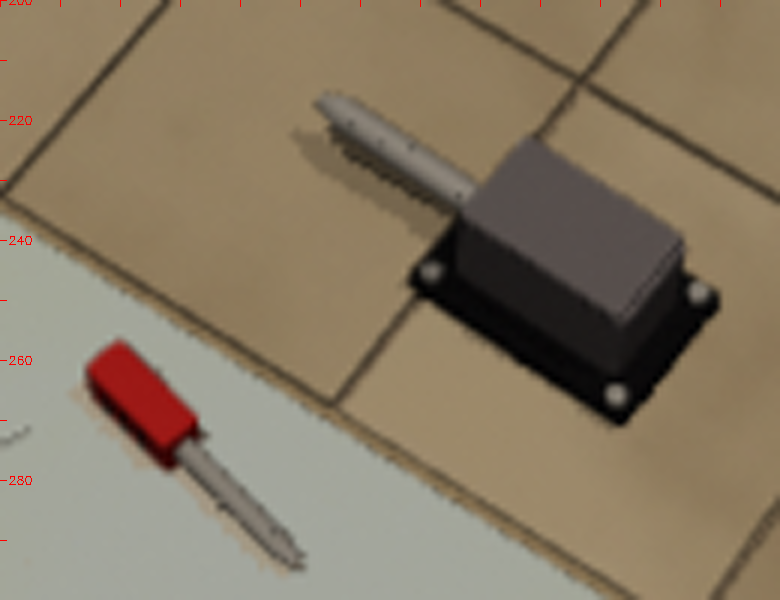

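View pics/t_sl.png

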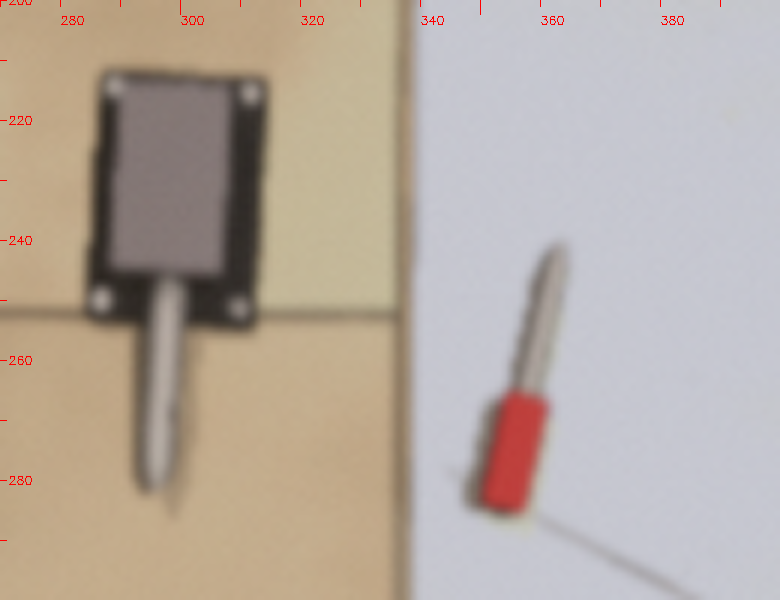

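Run:
```python
from h import *
import pickle; s,t=pickle.load(open("c0.pkl","rb"))
def S(c,x,y,x0,y0,k): return (c,(x0+x/k,y0+y/k))
sp=lambda x,y:S(s,x,y,145,270,4.2); tp=lambda x,y:S(t,x,y,400,170,4.2)
ss=lambda x,y:S(s,x,y,255,200,6); ts=lambda x,y:S(t,x,y,270,200,6)
A=tri([sp(233,58),tp(206,510)]);B=tri([sp(54,357),tp(515,456)])
print("A",A,"B",B,np.linalg.norm(A[0]-B[0]))
print("mid",(A[0]+B[0])/2)
d=B[0]-A[0];print("bar dir deg",np.degrees(np.arctan2(d[1],d[0])))
# cheek hole outer face -y at z=.07
h=onz(*sp(453,455),.07);p=onz(*sp(595,527),.07);print("hole",h,"piv",p,np.linalg.norm(h-p))
# base corners top z~.016
print("cheek top far end t",[onz(*tp(*q),.096) for q in [(170,45),(213,262),(237,35),(195,50)]])
print("cheek top s",[onz(*sp(*q),.096) for q in [(650,522),(412,410),(692,450),(450,340)]])
print("tip",tri([ss(322,104),ts(148,488)]))
print("roof front corners",tri([ss(463,212),ts(222,272)]),tri([ss(530,138),ts(110,268)]))
print("roof back",tri([ss(622,318),ts(230,85)]),tri([ss(684,238),ts(118,82)]))
print("foot",[onz(*ts(*q),.01) for q in [(88,315),(253,328),(265,80),(103,72)]])
print("shank root",tri([ss(470,190),ts(172,282)]))
```

```text
A (array([ 0.48514182, -0.2835964 ,  0.17374773]), [np.float64(0.2238087143703773), np.float64(0.2238087143705403)]) B (array([ 0.5085508 , -0.40912985,  0.17438547]), [np.float64(0.23948300642259754), np.float64(0.23948300642251266)]) 0.12769900241822604
mid [ 0.49684631 -0.34636313  0.1740666 ]
bar dir deg -79.43703211538181
hole [ 0.62371472 -0.34175584  0.07      ] piv [ 0.68673555 -0.3321045   0.07      ] 0.06375557753108516
cheek top far end t [array([ 0.70082495, -0.29430561,  0.096     ]), array([ 0.59988787, -0.31154389,  0.096     ]), array([ 0.70584943, -0.32525932,  0.096     ]), array([ 0.69857229, -0.30575188,  0.096     ])]
cheek top s [array([ 0.70702399, -0.32221465,  0.096     ]), array([ 0.60583361, -0.34041632,  0.096     ]), array([ 0.70450994, -0.29080838,  0.096     ]), array([ 0.60085955, -0.31008065,  0.096     ])]
tip (array([ 0.50646181, -0.01234012,  0.026496  ]), [np.float64(1.1144571643969965), np.float64(1.1144571643970416)])
roof front corners (array([ 0.57753256, -0.0363564 ,  0.05985077]), [np.float64(0.6171921293414032), np.float64(0.617192129341358)]) (array([0.57905338, 0.00098002, 0.05588339]), [np.float64(0.6469496905686671), np.float64(0.6469496905684763)])
roof back (array([ 0.6403651 , -0.0383919 ,  0.05855047]), [np.float64(0.2411699743311244), np.float64(0.24116997433120174)]) (array([ 0.6411194 , -0.00118555,  0.05627977]), [np.float64(0.2500099331041701), np.float64(0.2500099331043177)])
foot [array([0.5680752 , 0.01132674, 0.01      ]), array([ 0.56408046, -0.04620441,  0.01      ]), array([ 0.65195433, -0.04936495,  0.01      ]), array([0.65427059, 0.00772519, 0.01      ])]
shank root (array([ 0.57353548, -0.02115423,  0.04882972]), [np.float64(2.0071193464380994), np.float64(2.007119346438102)])
```

Emit:
carry_out(plan=[[0, 0, -0.02, -10, 0], [0, 0, -0.02, -10, 0], [0, 0, -0.02, -10, 0], [0, 0, -0.02, -10, 0], [0, 0, 0, -10, 0], [0, 0, 0, -10, 0], [0, 0, 0, -10, 0], [0, 0, 0, -10, 0]])

```text
clock: 1.25
tcp_pos: [0.2289, -0.6071, 0.3196]
tool_rot: [-179.9, -0.2, 103.3]
wrist_force: [-0.1, 0.3, 0.3]
finger_gap: 1.002
```

```bash
cat >> h.py <<'E'
from scipy.spatial.transform import Rotation as Ro
def to(X,yaw=None):
    st=env.get_state(); R=Ro.from_euler('xyz',st["tool_rot"],degrees=True).as_matrix()
    d=R.T@(np.array(X)-st["tcp_pos"])
    print("clk %.2f tcp"%st["clock"],st["tcp_pos"].round(4),"rot",st["tool_rot"].round(2),"F",st["wrist_force"].round(1),"gap",round(st["finger_gap"],3),"q",st["qpos"].round(0))
    print("tool shift mm",(d*1000).round(1), "turn", None if yaw is None else -((yaw-st["tool_rot"][2]+180)%360-180))
E
python3 -c "
from h import *
to([.489,-.309,.31],100.2)"
```

```text
clk 1.25 tcp [ 0.2289 -0.6071  0.3196] rot [-179.91   -0.2   103.26] F [-0.1  0.3  0.3] gap 1.002 q [ 77.  28. -17.  82.   9.  72.  72.]
tool shift mm [230.4 321.5   9.9] turn 3.060256837737114
```

Emit:
carry_out(plan=[[0.029, 0.04, 0.001, 1, 0], [0.029, 0.04, 0.001, 1, 0], [0.029, 0.04, 0.001, 1, 0], [0.029, 0.04, 0.001, 0, 0], [0.029, 0.04, 0.001, 0, 0], [0.029, 0.04, 0.001, 0, 0], [0.029, 0.04, 0.001, 0, 0], [0.029, 0.04, 0.001, 0, 0]])

```text
clock: 2.25
tcp_pos: [0.5023, -0.3147, 0.31]
tool_rot: [-179.8, -0.1, 99.7]
wrist_force: [0.7, -0.8, -0.3]
finger_gap: 1.003
```

```bash
python3 -c "
from h import *
to([.489,-.309,.31],100.2)
c=env.camera('wrist');cv2.imwrite('pics/w1.png',c['frame'][:,:,::-1])
import pickle;pickle.dump(c,open('w1.pkl','wb'))"
```

```text
clk 2.25 tcp [ 0.5023 -0.3147  0.31  ] rot [-1.7977e+02 -1.2000e-01  9.9670e+01] F [ 0.7 -0.8 -0.3] gap 1.003 q [ 46.  23. -25.  91.  10.  68.  29.]
tool shift mm [  7.9 -12.2   0.1] turn -0.5333831138922847
```

View pics/w1.png

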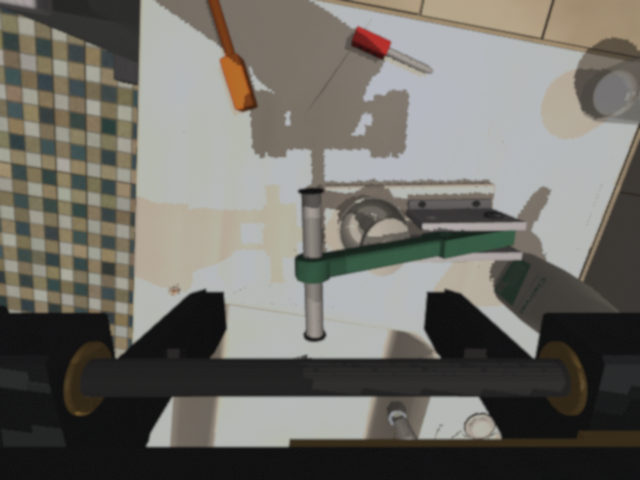

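Run:
```python
from h import *
import pickle; s,t=pickle.load(open("c0.pkl","rb")); w=pickle.load(open("w1.pkl","rb"))
st=env.get_state();print("tcp px",proj(w,st["tcp_pos"]))
A,e=tri([(s,(145+233/4.2,270+58/4.2)),(t,(449.05,291.4)),(w,(312,190))]);print(A,e)
B,e=tri([(s,(157.9,355)),(t,(522.6,278.6)),(w,(314,336))]);print(B,e,(A+B)/2)
crop(w,"w1c.png",300,160,240,140,3.3)
```

```text
tcp px [337.30519933 295.5827704 ]
[ 0.48592866 -0.28307306  0.17429288] [np.float64(1.059952848353887), np.float64(0.6305952083919422), np.float64(1.6306994980835106)]
[ 0.50856127 -0.40881705  0.17289253] [np.float64(0.34651177821711504), np.float64(1.0469036117352641), np.float64(1.2278698386190403)] [ 0.49724496 -0.34594506  0.17359271]
```

View pics/w1c.png

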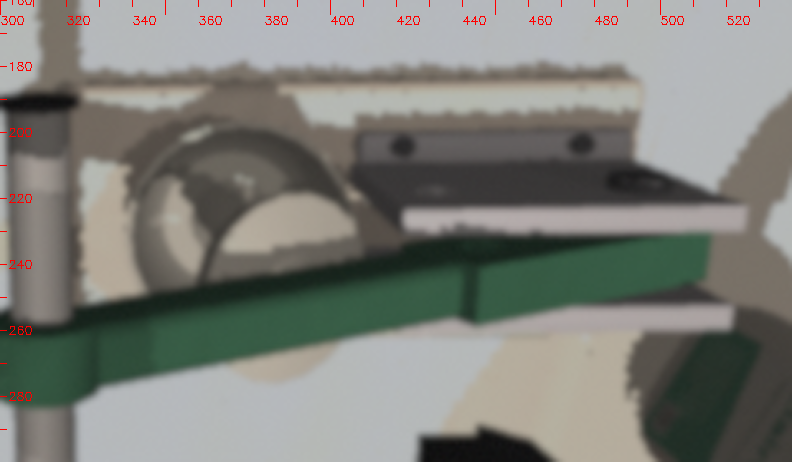

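```bash
python3 -c "
from h import *
to([.4904,-.3085,.155],100.2)"
```

```text
clk 2.30 tcp [ 0.5076 -0.307   0.3101] rot [179.96  -0.34 100.2 ] F [4.4 4.2 0.3] gap 0.996 q [ 46.  24. -25.  91.  10.  68.  29.]
tool shift mm [  0.6 -17.3 155.1] turn 0.0017623855370061392
```

Emit:
carry_out(plan=[[0, -0.009, 0.03, 0, 0], [0, -0.008, 0.03, 0, 0], [0, 0, 0.02, 0, 0], [0, 0, 0.02, 0, 0], [0, 0, 0, 0, 0]])

```text
clock: 2.92
tcp_pos: [0.4918, -0.3074, 0.2075]
tool_rot: [179.9, -0.4, 100.5]
wrist_force: [-0.3, -0.6, 0.6]
finger_gap: 1.001
```

```bash
python3 -c "
from h import *
to([.4904,-.3085,.155],100.2)"
```

```text
clk 2.92 tcp [ 0.4918 -0.3074  0.2075] rot [179.91  -0.35 100.51] F [-0.3 -0.6  0.6] gap 1.001 q [ 46.  28. -24.  99.  13.  55.  27.]
tool shift mm [-1.2 -1.7 52.4] turn 0.30959395599404615
```

Emit:
carry_out(plan=[[-0.001, -0.002, 0.02, 0, 0], [0, 0, 0.02, 0, 0], [0, 0, 0.012, 0, 0], [0, 0, 0, 0, 0]])

```text
clock: 3.42
tcp_pos: [0.492, -0.3101, 0.1578]
tool_rot: [179.7, -0.1, 100.5]
wrist_force: [-0.0, 1.0, 0.4]
finger_gap: 1.001
```

```bash
python3 -c "
from h import *
to([.4904,-.3085,.155],100.2)
c=env.camera('scene');crop(c,'s2.png',130,230,200,150,4)"
```

```text
clk 3.42 tcp [ 0.492  -0.3101  0.1578] rot [ 1.7969e+02 -1.4000e-01  1.0047e+02] F [-0.   1.   0.4] gap 1.001 q [ 45.  32. -23. 102.  15.  50.  26.]
tool shift mm [ 1.9 -1.3  2.8] turn 0.27210919106369147
```

View pics/s2.png

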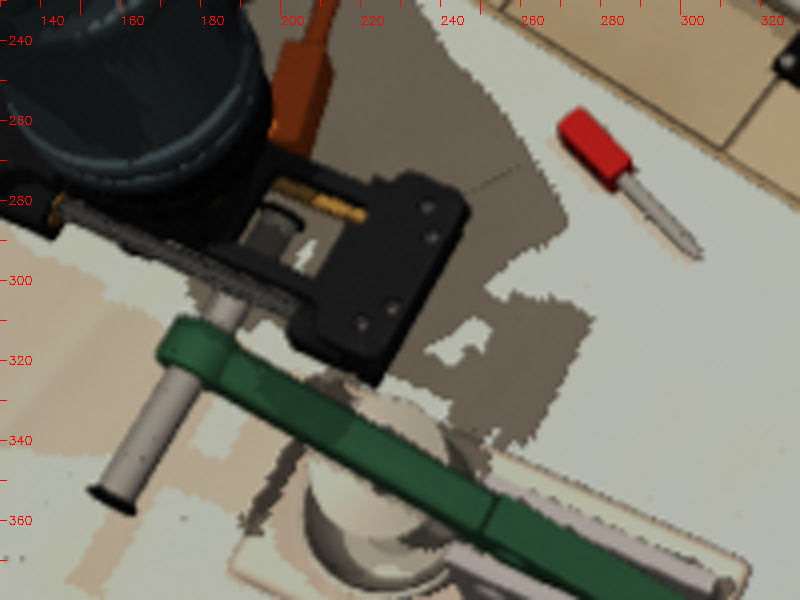

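Emit:
carry_out(plan=[[0, 0, 0.002, 0, 0.9], [0, 0, 0, 0, 0.9], [0, 0, 0, 0, 0.9], [0, 0, 0, 0, 0.9], [0, 0, 0, 0, 0.9], [0, 0, 0, 0, 0.9]], force=15)

```text
clock: 4.22
tcp_pos: [0.4937, -0.311, 0.1586]
tool_rot: [179.5, 0.0, 100.5]
wrist_force: [-0.5, 0.2, -0.5]
finger_gap: 0.344
```

```bash
python3 -c "
from h import *
to([.4904,-.3085,.155],100.2)"
```

```text
clk 4.22 tcp [ 0.4937 -0.311   0.1586] rot [1.7949e+02 4.0000e-02 1.0047e+02] F [-0.5  0.2 -0.5] gap 0.344 q [ 45.  32. -23. 102.  15.  49.  26.]
tool shift mm [ 3.1 -2.8  3.6] turn 0.26798974601314285
```

Emit:
carry_out(plan=[[0, 0, 0.003, 0, 0.9], [0, 0, 0, 0, 0.9], [0, 0, 0, 0, 0.9], [0, 0, 0, 0, 0.9]])

```text
clock: 4.72
tcp_pos: [0.489, -0.312, 0.1542]
tool_rot: [-180.0, -0.1, 100.4]
wrist_force: [-1.3, 0.1, 1.4]
finger_gap: 0.172
```

```bash
python3 -c "
from h import *
to([.4904,-.3085,.155],100.2)"
```

```text
clk 4.72 tcp [ 0.489  -0.312   0.1542] rot [-1.7999e+02 -6.0000e-02  1.0036e+02] F [-1.3  0.1  1.4] gap 0.172 q [ 45.  32. -23. 102.  15.  49.  26.]
tool shift mm [ 3.2  2.  -0.8] turn 0.15927813469966168
```

Emit:
carry_out(plan=[[0, -0.004, 0.008, 0, 0.9], [0, -0.004, 0.008, 0, 0.9], [0, -0.0035, 0.009, 0, 0.9], [0, -0.0035, 0.009, 0, 0.9], [0, -0.0025, 0.009, 0, 0.9], [0, -0.0025, 0.009, 0, 0.9], [0, -0.002, 0.009, 0, 0.9], [0, -0.002, 0.009, 0, 0.9]])

```text
clock: 5.72
tcp_pos: [0.4686, -0.3157, 0.0805]
tool_rot: [179.5, 0.1, 100.5]
wrist_force: [3.0, 0.3, 2.0]
finger_gap: 0.173
```

```bash
python3 -c "
from h import *
to([.4904-.0267,-.3085-.0047,.051],100.2)"
```

```text
clk 5.72 tcp [ 0.4686 -0.3157  0.0805] rot [1.7952e+02 6.0000e-02 1.0047e+02] F [3.  0.3 2. ] gap 0.173 q [ 45.  37. -20. 106.  19.  40.  24.]
tool shift mm [ 3.4 -4.6 29.5] turn 0.2705321531626623
```

Emit:
carry_out(plan=[[0, -0.0015, 0.008, 0, 0.9], [0, -0.0015, 0.008, 0, 0.9], [0, 0, 0.007, 0, 0.9], [0, 0, 0.004, 0, 0.9], [0, 0, 0, 0, 0.9]])

```text
clock: 6.35
tcp_pos: [0.4676, -0.316, 0.0515]
tool_rot: [179.3, 0.1, 100.5]
wrist_force: [3.7, 1.0, -1.8]
finger_gap: 0.174
```

```bash
python3 -c "
from h import *
to([.4904-.0267,-.3085-.0047,.051],100.2)
c=env.camera('scene');crop(c,'s3.png',140,270,200,150,4)
import pickle;pickle.dump(c,open('s3.pkl','wb'))
c=env.camera('wrist');cv2.imwrite('pics/w3.png',c['frame'][:,:,::-1])"
```

```text
clk 6.35 tcp [ 0.4676 -0.316   0.0515] rot [1.7934e+02 9.0000e-02 1.0053e+02] F [ 3.7  1.  -1.8] gap 0.174 q [ 44.  39. -19. 107.  20.  36.  23.]
tool shift mm [ 3.4 -3.4  0.5] turn 0.3309017471329412
```

View pics/s3.png

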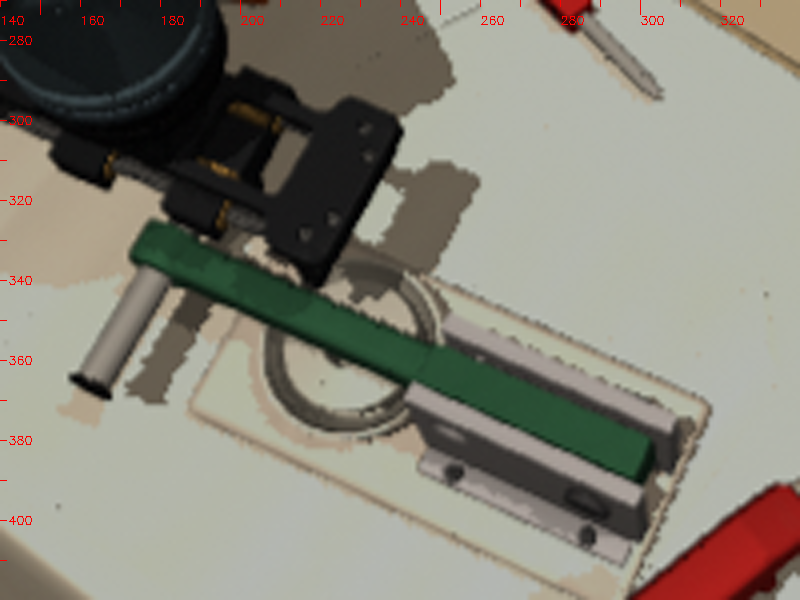

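View pics/w3.png

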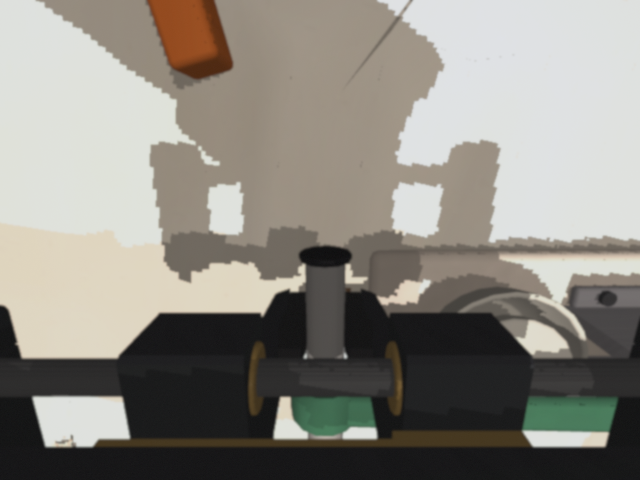

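Emit:
carry_out(plan=[[0, 0, 0, 0, 0.5], [0, 0, 0, 0, 0.5], [0, 0, 0, 0, 0.5], [0, 0, 0, 0, 0.5], [0, 0, -0.02, 0, 0.5], [0, 0, -0.03, 0, 0.5], [0, 0, -0.04, 0, 0.5], [0, 0, -0.04, 0, 0.5], [0.02, 0, -0.05, 0, 0.3], [0.05, 0, -0.03, 0, 0.3], [0.06, 0, 0, 0, 0.3], [0.06, 0, 0, 0, 0.3], [0, 0, 0, 0, 0.3]])

```text
clock: 8.07
tcp_pos: [0.4281, -0.1246, 0.2791]
tool_rot: [179.3, 0.5, 100.5]
wrist_force: [0.6, -0.3, 0.5]
finger_gap: 0.696
```

```bash
python3 -c "
from h import *
import pickle
to([.4904-.0267,-.3085-.0047,.051],100.2)
s=env.camera('scene');crop(s,'s4.png',140,270,200,150,4)
t=env.camera('top');crop(t,'t4.png',400,170,150,150,4)
w=env.camera('wrist');cv2.imwrite('pics/w4.png',w['frame'][:,:,::-1])
pickle.dump((s,t,w),open('c4.pkl','wb'))"
```

```text
clk 8.07 tcp [ 0.4281 -0.1246  0.2791] rot [179.31   0.46 100.46] F [ 0.6 -0.3  0.5] gap 0.696 q [ 40.  10. -32. 114.   6.  57.  15.]
tool shift mm [-190.1   -2.   229.6] turn 0.25978873316290674
```

View pics/s4.png

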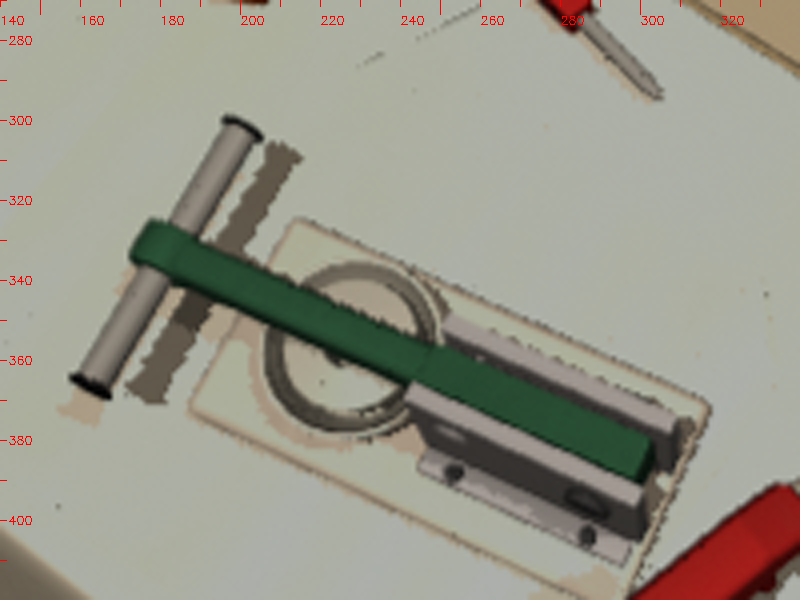

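View pics/t4.png

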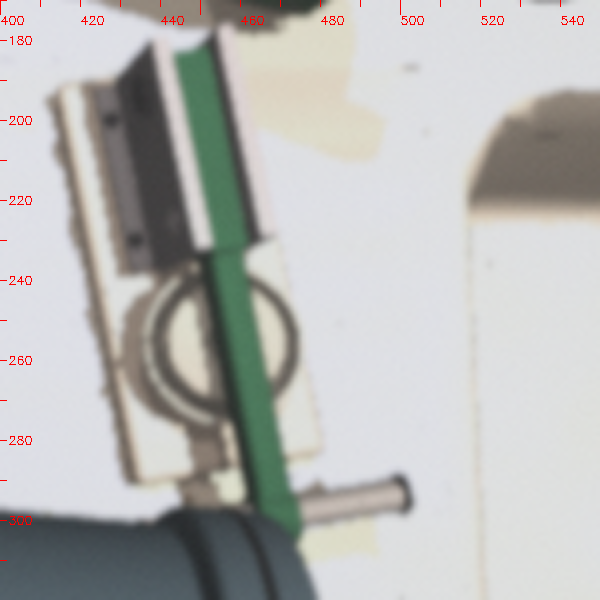

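View pics/w4.png

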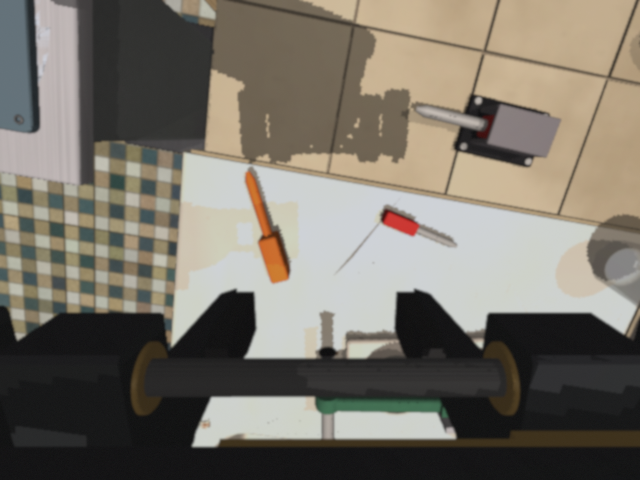

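Run:
```python
from h import *
import pickle; s,t,w=pickle.load(open("c4.pkl","rb"))
B=tri([(s,(162.75,366.5)),(t,(500.5,293.5))]);A=tri([(s,(200.75,302.5)),(w,(327,351))]);print(A,B,(A[0]+B[0])/2)
# cheek tops front corners & arm flush: inner things
sp=lambda x,y:(140+x/4,270+y/4); tp=lambda x,y:(400+x/4,170+y/4)
for n,a,b in [("nearcheek(-y) front outer",(405,393),(253,238)),("nearcheek -y back outer",(642,497),(222,28)),("+y cheek front",(None),(None))][:2]:
    print(n,tri([(s,sp(*a)),(t,tp(*b))]))
print("s +y back/front outer",onz(s,sp(675,425),.096),onz(s,sp(450,318),.096))
print("t: +y outer back/front",onz(t,tp(155,42),.096),onz(t,tp(196,250),.096), "-y outer back/front",onz(t,tp(232,28),.096),onz(t,tp(274,236),.096))
print("s -y outer back/front",onz(s,sp(640,500),.096),onz(s,sp(405,395),.096))
print("hole -y face",onz(s,sp(453,433),.07), "pivot", onz(s,sp(587,502),.07))
```

```text
(array([ 0.46194611, -0.28668363,  0.06270127]), [np.float64(1.2805996577942431), np.float64(1.2805996577943064)]) (array([ 0.4856823 , -0.4128694 ,  0.06823994]), [np.float64(0.16870040092962413), np.float64(0.16870040092944985)]) [ 0.47381421 -0.34977652  0.06547061]
nearcheek(-y) front outer (array([ 0.60461154, -0.33997185,  0.0893934 ]), [np.float64(3.14429553576456), np.float64(3.1442955357646087)])
nearcheek -y back outer (array([ 0.70800105, -0.3222922 ,  0.09891243]), [np.float64(0.5099910654810215), np.float64(0.5099910654811644)])
s +y back/front outer [ 0.70232812 -0.29056755  0.096     ] [ 0.59982876 -0.30780261  0.096     ]
t: +y outer back/front [ 0.7012185 -0.290979   0.096    ] [ 0.59962647 -0.30827209  0.096     ] -y outer back/front [ 0.7085299  -0.32836987  0.096     ] [ 0.60674679 -0.34562389  0.096     ]
s -y outer back/front [ 0.7079878  -0.32290558  0.096     ] [ 0.60451028 -0.34359033  0.096     ]
hole -y face [ 0.62416897 -0.34127256  0.07      ] pivot [ 0.686871   -0.33205715  0.07      ]
```

Emit:
carry_out(plan=[[0, 0, 0, 10.5, 0.3], [0, 0, 0, 10.5, 0.3], [0, 0, 0, 10.5, 0.3], [0, 0, 0, 10.5, 0.3], [0, 0, 0, 10.5, 0.3], [0, 0, 0, 10.5, 0.3], [0, 0, 0, 10.5, 0.3], [0, 0, 0, 10.5, 0.3], [0, 0, 0, 10.5, 0.3], [0, 0, 0, 9, 0.3], [0, 0, 0, 0, 0.3]])

```text
clock: 9.6
tcp_pos: [0.4287, -0.1487, 0.278]
tool_rot: [179.7, -0.5, -6.5]
wrist_force: [-0.0, 0.0, -1.0]
finger_gap: 0.699
```

Run:
```python
from h import *
import pickle; s,t=pickle.load(open("c0.pkl","rb")); _,_,w=pickle.load(open("c4.pkl","rb")); w1=pickle.load(open("w1.pkl","rb"))
print("tip",tri([(s,(255+322/6,200+104/6)),(t,(270+148/6,200+488/6)),(w,(415,108))]))
o,d=ray(w1,(431.2,217.6)); 
# intersect with plane through (.6171,-.3033) normal y-dir
n=np.array([-.171,.985,0]);k=(n@(np.array([.6171,-.3033,.07])-o))/(n@d);print("hole +y face",o+k*d)
to([.52,-.015,.2],-2)
```

```text
tip (array([ 0.50637004, -0.01230566,  0.02624275]), [np.float64(1.0539391806464322), np.float64(1.1792529254099016), np.float64(0.13319123899515023)])
hole +y face [ 0.61628898 -0.3034408   0.07228974]
clk 9.60 tcp [ 0.4287 -0.1487  0.278 ] rot [179.73  -0.53  -6.51] F [-0.  0. -1.] gap 0.699 q [ 31.   9. -19. 114.   4.  57. -87.]
tool shift mm [  74.8 -143.6   78. ] turn -4.509383680550059
```

Emit:
carry_out(plan=[[0.018, -0.036, 0.015, -2, 0.3], [0.018, -0.036, 0.015, -2, 0.3], [0.018, -0.036, 0.015, 0, 0.3], [0.018, -0.036, 0.015, 0, 0.3], [0, 0, 0, 0, 0.3], [0, 0, 0, 0, 0.3]])

```text
clock: 10.35
tcp_pos: [0.5146, -0.0143, 0.2158]
tool_rot: [179.6, -0.5, -1.9]
wrist_force: [-0.0, 0.0, 0.2]
finger_gap: 0.702
```

Run:
```python
from h import *
import pickle
to([.545,-.0145,.2],-2)
w=env.camera("wrist");cv2.imwrite("pics/w5.png",w["frame"][:,:,::-1]);pickle.dump(w,open("w5.pkl","wb"))
print(proj(w,env.get_state()["tcp_pos"]))
```

```text
clk 10.35 tcp [ 0.5146 -0.0143  0.2158] rot [179.6   -0.51  -1.93] F [-0.   0.   0.2] gap 0.702 q [  15.   21.  -24.  109.   11.   52. -105.]
tool shift mm [30.2 -0.9 16.1] turn 0.06554440790540639
[324.03481359 313.3178226 ]
```

View pics/w5.png

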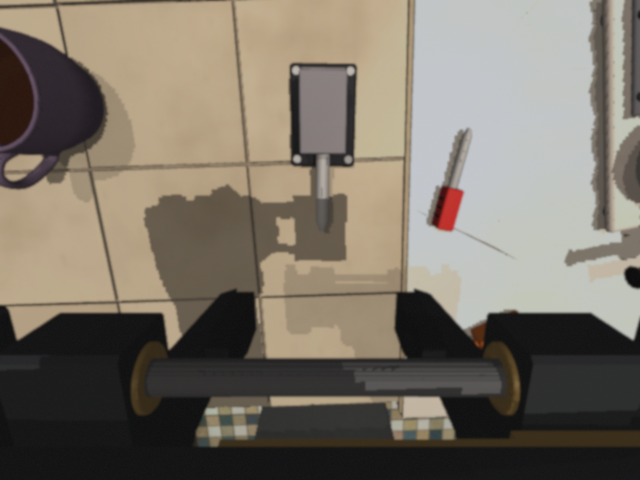

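Run:
```python
from h import *
import pickle
w=pickle.load(open("w5.pkl","rb")); crop(w,"w5c.png",270,50,110,190,3.1)
print(onz(w,(323,228),.026),onz(w,(322.5,157),.026))
for q in [(291,64),(355,64),(355,165),(291,165)]: print(onz(w,q,.01))
```

```text
[ 0.50942162 -0.01378953  0.026     ] [ 0.57483872 -0.0156499   0.026     ]
[0.65486188 0.0092802  0.01      ]
[ 0.65302334 -0.04715078  0.01      ]
[ 0.56584401 -0.04616632  0.01      ]
[0.56792009 0.01444025 0.01      ]
```

View pics/w5c.png

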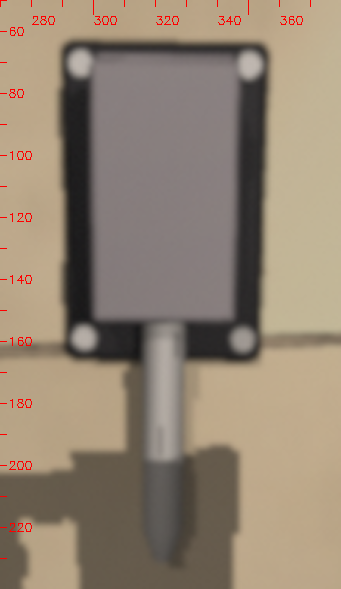

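Emit:
carry_out(plan=[[0.007, 0, 0.04, 0, 0.4], [0.007, 0, 0.04, 0, 0.4], [0.007, 0, 0.04, 0, 0.4], [0.007, 0, 0.03, 0, 0.4], [0, 0, 0.01, 0, 0.4], [0, 0, 0, 0, 0.4], [0, 0, 0, 0, 0.4]])

```text
clock: 11.28
tcp_pos: [0.5476, -0.0274, 0.0574]
tool_rot: [179.3, -1.0, -2.4]
wrist_force: [-0.2, -0.1, 0.2]
finger_gap: 0.599
```

Run:
```python
from h import *
import pickle
to([.543,-.0148,.012],-2)
w=env.camera("wrist");cv2.imwrite("pics/w6.png",w["frame"][:,:,::-1]);pickle.dump(w,open("w6.pkl","wb"))
to([.543,-.0148,.012],-2)
print(proj(w,env.get_state()["tcp_pos"]))
```

```text
clk 11.28 tcp [ 0.5476 -0.0274  0.0574] rot [179.3   -1.03  -2.42] F [-0.2 -0.1  0.2] gap 0.599 q [  11.   37.  -18.  110.   20.   35. -112.]
tool shift mm [ -5.9 -12.9  45.2] turn -0.42138996797740447
clk 11.32 tcp [ 0.5477 -0.0274  0.0575] rot [179.3   -1.05  -2.42] F [-0.3 -0.1  0.2] gap 0.602 q [  11.   37.  -18.  110.   20.   35. -112.]
tool shift mm [ -6.1 -12.9  45.3] turn -0.4220517718958945
[324.34261661 313.04113823]
```

View pics/w6.png

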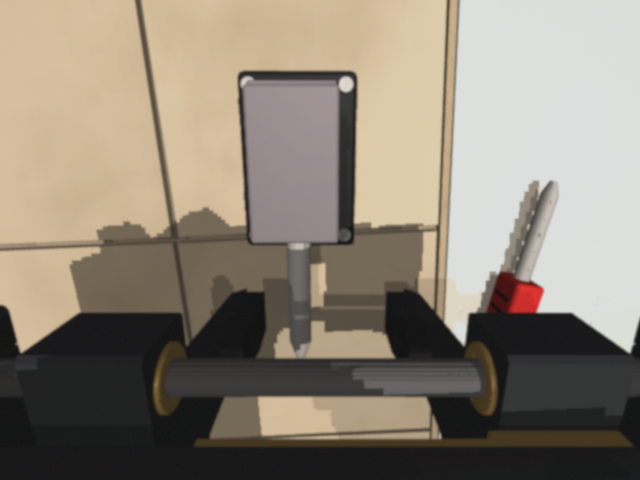

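Emit:
carry_out(plan=[[-0.003, -0.007, 0, 0, 0.4], [-0.003, -0.006, 0, 0, 0.4], [0, 0, 0.012, 0, 0.4], [0, 0, 0.01, 0, 0.4], [0, 0, 0, 0, 0.4]])

```text
clock: 11.95
tcp_pos: [0.5429, -0.0129, 0.0353]
tool_rot: [179.3, -1.2, -2.4]
wrist_force: [-0.3, -0.8, -0.8]
finger_gap: 0.6
```

Run:
```python
from h import *
import pickle
to([.543,-.0148,.012],-2)
```

```text
clk 11.95 tcp [ 0.5429 -0.0129  0.0353] rot [179.31  -1.18  -2.35] F [-0.3 -0.8 -0.8] gap 0.6 q [   9.   39.  -16.  111.   21.   32. -114.]
tool shift mm [-0.3  1.6 23.3] turn -0.3546742029815846
```

Emit:
carry_out(plan=[[0, 0.001, 0.009, 0, 0.4], [0, 0, 0.008, 0, 0.4], [0, 0, 0.005, 0, 0.4], [0, 0, 0, 0, 0.4]])

```text
clock: 12.45
tcp_pos: [0.5432, -0.0147, 0.0112]
tool_rot: [179.3, -1.1, -2.4]
wrist_force: [0.2, 0.0, 0.4]
finger_gap: 0.598
```

Run:
```python
from h import *
import pickle
to([.543,-.0148,.012],-2)
w=env.camera("wrist");cv2.imwrite("pics/w7.png",w["frame"][:,:,::-1])
print(proj(w,env.get_state()["tcp_pos"]))
```

```text
clk 12.45 tcp [ 0.5432 -0.0147  0.0112] rot [179.3   -1.14  -2.39] F [0.2 0.  0.4] gap 0.598 q [   8.   41.  -15.  111.   22.   30. -115.]
tool shift mm [-0.2  0.1 -0.8] turn -0.3935171381336886
[324.23545526 313.09689111]
```

View pics/w7.png

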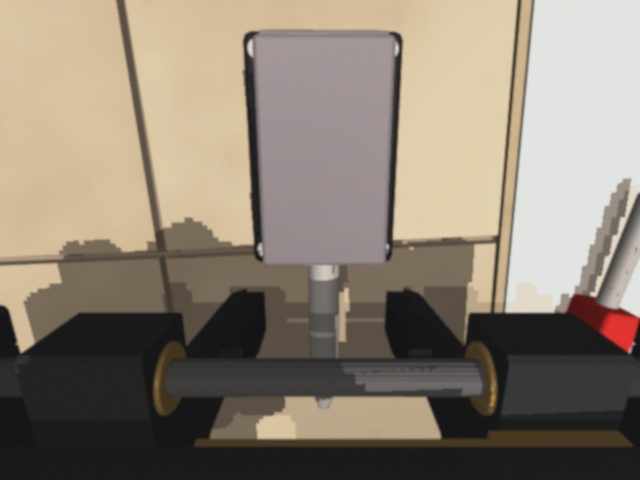

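Emit:
carry_out(plan=[[0, 0, 0, 0, 1], [0, 0, 0, 0, 1], [0, 0, 0, 0, 1], [0, 0, 0, 0, 1], [0, 0, 0, 0, 1], [0, 0, 0, 0, 1], [0, 0, 0, 0, 1]], force=40)

```text
clock: 13.38
tcp_pos: [0.544, -0.0145, 0.0122]
tool_rot: [179.3, -1.3, -2.4]
wrist_force: [-0.3, -0.2, -0.4]
finger_gap: 0.122
```

Run:
```python
from h import *
import pickle
to([.543,-.0148,.012],-2)
```

```text
clk 13.38 tcp [ 0.544  -0.0145  0.0122] rot [179.32  -1.25  -2.37] F [-0.3 -0.2 -0.4] gap 0.122 q [   8.   41.  -15.  111.   22.   30. -115.]
tool shift mm [-1.   0.4  0.2] turn -0.3736732091633428
```

Emit:
carry_out(plan=[[0, 0, -0.003, 0, 1], [-0.006, 0, 0, 0, 1], [-0.01, 0, -0.0003, 0, 1], [-0.01, 0, -0.0003, 0, 1], [-0.01, 0, -0.0003, 0, 1], [0, 0, 0, 0, 1]])

```text
clock: 14.12
tcp_pos: [0.5033, -0.0131, 0.0151]
tool_rot: [179.3, -1.1, -2.4]
wrist_force: [0.6, -0.3, -1.0]
finger_gap: 0.123
```

Run:
```python
from h import *
import pickle
to([.443,-.0112,.014],-2)
w=env.camera("wrist");cv2.imwrite("pics/w8.png",w["frame"][:,:,::-1])
```

```text
clk 14.12 tcp [ 0.5033 -0.0131  0.0151] rot [179.28  -1.07  -2.38] F [ 0.6 -0.3 -1. ] gap 0.123 q [   8.   38.  -15.  117.   23.   26. -117.]
tool shift mm [-60.4   0.6  -0. ] turn -0.38100734837402683
```

View pics/w8.png

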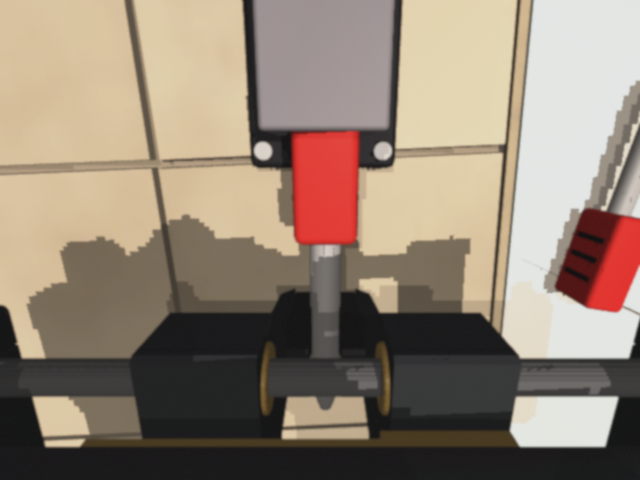

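Shank held; the red handle is sliding out straight (front at about (325,243)). Continue pulling.

Emit:
carry_out(plan=[[-0.011, 0, -0.0003, 0, 1], [-0.011, 0, -0.0003, 0, 1], [-0.011, 0, -0.0003, 0, 1], [-0.011, 0, -0.0003, 0, 1], [-0.011, 0, -0.0003, 0, 1], [0, 0, 0, 0, 1]])

```text
clock: 14.92
tcp_pos: [0.4452, -0.0105, 0.0157]
tool_rot: [179.3, -1.1, -2.4]
wrist_force: [0.4, 0.1, -1.2]
finger_gap: 0.123
```

Run:
```python
from h import *
import pickle
to([.443,-.0112,.014],-2)
w=env.camera("wrist");cv2.imwrite("pics/w9.png",w["frame"][:,:,::-1])
s=env.camera("scene");crop(s,'s9.png',255,170,130,100,6)
```

```text
clk 14.93 tcp [ 0.4452 -0.0105  0.0157] rot [179.3   -1.13  -2.38] F [ 0.4  0.1 -1.2] gap 0.123 q [   6.   35.  -13.  125.   24.   21. -120.]
tool shift mm [-2.2  0.7  1.7] turn -0.38023113246271123
```

View pics/w9.png

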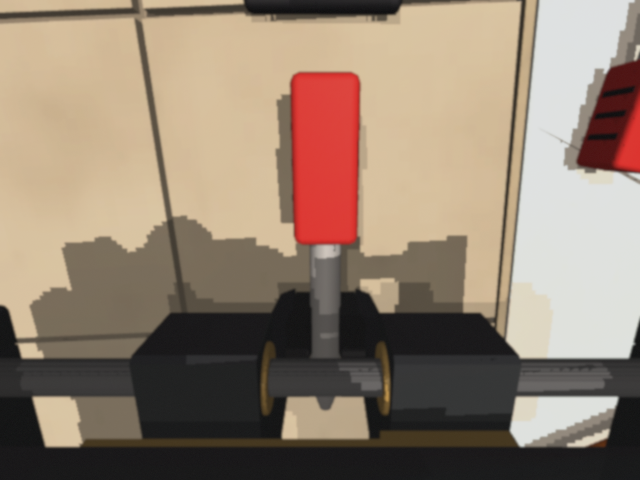

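View pics/s9.png

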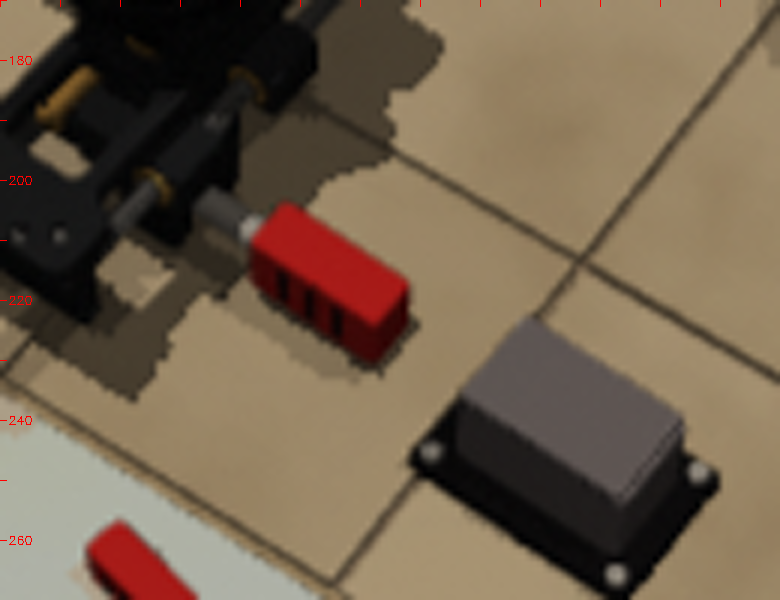

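Emit:
carry_out(plan=[[0, 0, 0.005, 0, 1], [0, 0, 0.004, 0, 1], [0, 0, 0.003, 0, 1], [0, 0, 0, 0, 1]])

```text
clock: 15.52
tcp_pos: [0.4483, -0.0106, 0.0029]
tool_rot: [179.3, -1.3, -2.4]
wrist_force: [-0.3, -0.2, -0.9]
finger_gap: 0.118
```

Run:
```python
from h import *
to([.443,-.0112,.0025],-2)
```

```text
clk 15.53 tcp [ 0.4483 -0.0106  0.0029] rot [179.34  -1.29  -2.42] F [-0.3 -0.2 -0.9] gap 0.118 q [   5.   37.  -12.  125.   25.   19. -120.]
tool shift mm [-5.3  0.8  0.3] turn -0.41809921154037966
```

Emit:
carry_out(plan=[[0, 0, 0, 0, 0.4], [0, 0, 0, 0, 0.4], [0, 0, 0, 0, 0.4], [0, 0, 0, 0, 0.4], [0, 0, -0.01, 0, 0.4], [0, 0, -0.03, 0, 0.4], [0, 0, -0.03, 0, 0.4], [0, 0, -0.03, 0, 0.4], [0, 0, -0.02, 0, 0.4], [0, 0, 0, 0, 0.4]])

```text
clock: 16.77
tcp_pos: [0.4459, -0.0091, 0.1298]
tool_rot: [179.3, -1.5, -2.4]
wrist_force: [-0.9, -0.8, -0.3]
finger_gap: 0.597
```

Run:
```python
from h import *
import pickle
to([.5145,-.0135,.1],-2)
w=env.camera("wrist");cv2.imwrite("pics/w10.png",w["frame"][:,:,::-1])
s=env.camera("scene");crop(s,'s10.png',255,170,130,100,6)
t=env.camera("top");crop(t,'t10.png',250,210,120,90,6);pickle.dump((s,t,w),open("c10.pkl","wb"))
to([.5145,-.0135,.1],-2)
```

```text
clk 16.77 tcp [ 0.4459 -0.0091  0.1298] rot [179.31  -1.46  -2.38] F [-0.9 -0.8 -0.3] gap 0.597 q [  13.   22.  -22.  123.   15.   36. -112.]
tool shift mm [67.9  1.2 31.5] turn -0.3843892359322467
clk 16.93 tcp [ 0.4445 -0.0091  0.1277] rot [179.3   -1.21  -2.37] F [-0.3  0.  -0.1] gap 0.599 q [  13.   22.  -22.  123.   15.   36. -112.]
tool shift mm [69.6  1.2 29.2] turn -0.3720557786736265
```

View pics/w10.png

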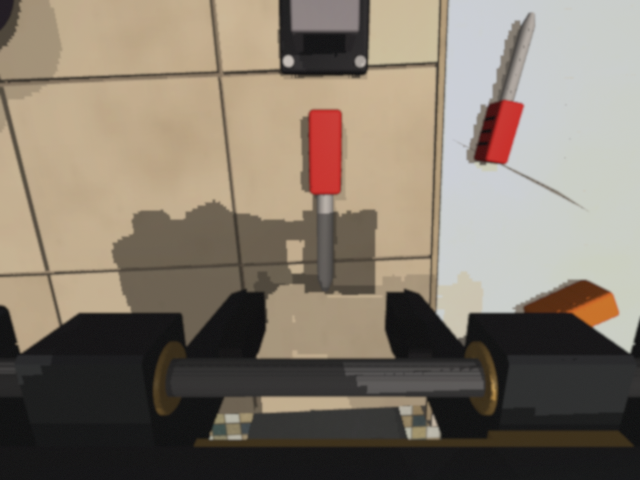

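View pics/s10.png

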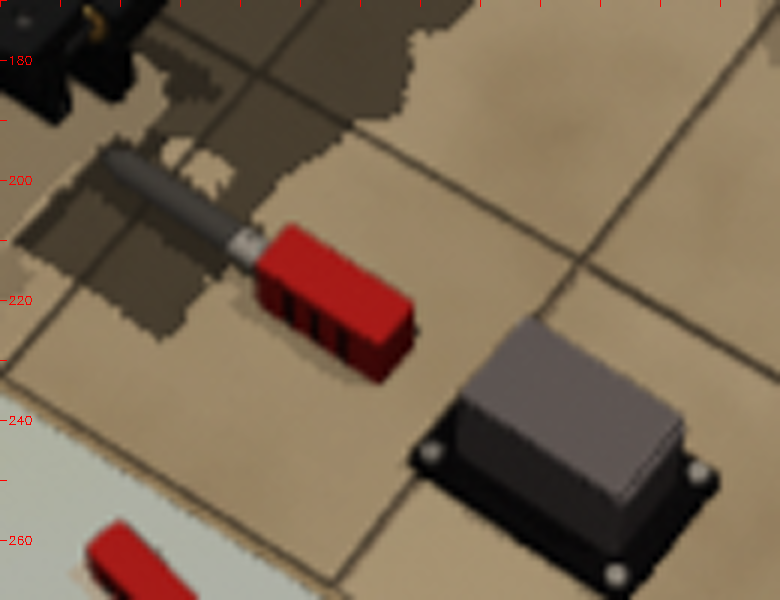

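Run:
```python
from h import *
import pickle
s,t,w=pickle.load(open("c10.pkl","rb"))
for z,q in [(.032,(311.5,192.5)),(.032,(340,192.5)),(.032,(309,110)),(.032,(341.5,110)),(.016,(325.5,289))]: print(onz(w,q,z))
sp=lambda x,y:(255+x/6,170+y/6)
for q in [(258,263),(290,225),(412,300),(380,347)]: print("s",onz(s,sp(*q),.032))
crop(w,"w10c.png",290,90,70,210,2.8)
```

```text
[ 0.48816604 -0.00323021  0.032     ]
[ 0.48733703 -0.02236852  0.032     ]
[ 0.54032658 -0.00432557  0.032     ]
[ 0.53948517 -0.02495494  0.032     ]
[ 0.41218693 -0.00970107  0.016     ]
s [ 0.48492557 -0.02142479  0.032     ]
s [ 0.48508982 -0.00285903  0.032     ]
s [ 0.53622564 -0.00347424  0.032     ]
s [ 0.53769908 -0.02465038  0.032     ]
```

View pics/w10c.png

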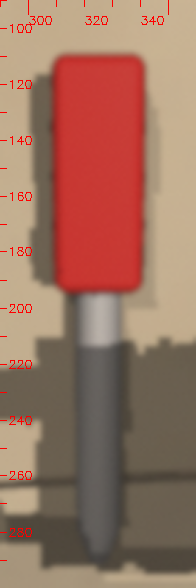

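View pics/t10.png

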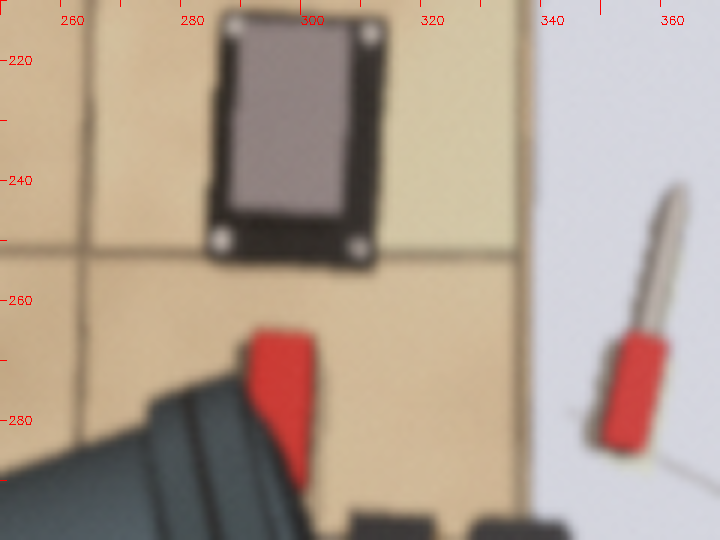

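Emit:
carry_out(plan=[[0.018, 0, 0.005, 0, 0.4], [0.018, 0, 0.005, 0, 0.4], [0.018, 0, 0.005, 0, 0.4], [0.016, 0, 0.005, 0, 0.4], [0, 0, 0.005, 0, 0.4], [0, 0, 0, 0, 0.4]])

```text
clock: 17.68
tcp_pos: [0.5112, -0.0122, 0.0965]
tool_rot: [179.3, -0.5, -2.3]
wrist_force: [-0.4, 1.8, 0.8]
finger_gap: 0.599
```

Run:
```python
from h import *
to([.515,-.0133,.003],-2)
```

```text
clk 17.68 tcp [ 0.5112 -0.0122  0.0965] rot [179.25  -0.47  -2.29] F [-0.4  1.8  0.8] gap 0.599 q [  11.   31.  -20.  114.   18.   37. -112.]
tool shift mm [ 3.1 -0.3 93.5] turn -0.2868751800468772
```

Emit:
carry_out(plan=[[0.002, 0, 0.018, 0, 0.4], [0.002, 0, 0.018, 0, 0.4], [0, 0, 0.012, 0, 0.4], [0, 0, 0, 0, 0.4]])

```text
clock: 18.18
tcp_pos: [0.5136, -0.0131, 0.0442]
tool_rot: [179.2, -0.3, -2.3]
wrist_force: [0.5, -0.4, 0.1]
finger_gap: 0.6
```

Run:
```python
from h import *
to([.515,-.0133,.003],-2)
w=env.camera("wrist");cv2.imwrite("pics/w11.png",w["frame"][:,:,::-1])
```

```text
clk 18.18 tcp [ 0.5136 -0.0131  0.0442] rot [179.23  -0.31  -2.26] F [ 0.5 -0.4  0.1] gap 0.6 q [   9.   36.  -17.  115.   21.   32. -115.]
tool shift mm [ 1.2 -0.4 41.2] turn -0.2579637608546079
```

View pics/w11.png

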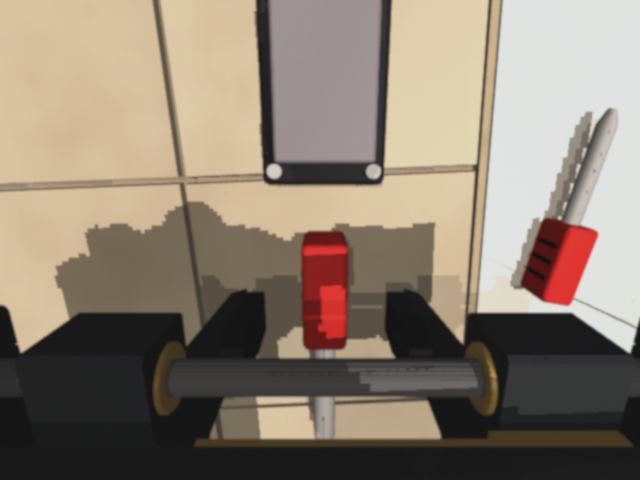

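The red handle lies centred between the fingers (about (325,290)). Descend and grip.

Emit:
carry_out(plan=[[0, 0, 0.012, 0, 0.4], [0, 0, 0.012, 0, 0.4], [0, 0, 0.01, 0, 0.4], [0, 0, 0.006, 0, 0.4], [0, 0, 0, 0, 0.4]])

```text
clock: 18.85
tcp_pos: [0.5148, -0.0136, 0.0025]
tool_rot: [179.2, -0.4, -2.3]
wrist_force: [-0.3, -0.0, -0.9]
finger_gap: 0.6
```

Run:
```python
from h import *
to([.515,-.0133,.003],-2)
```

```text
clk 18.85 tcp [ 0.5148 -0.0136  0.0025] rot [179.24  -0.43  -2.26] F [-0.3 -0.  -0.9] gap 0.6 q [   8.   41.  -15.  115.   23.   27. -117.]
tool shift mm [ 0.2 -0.3 -0.6] turn -0.2620771784034446
```

Emit:
carry_out(plan=[[0, 0, -0.0005, 0, 1], [0, 0, 0, 0, 1], [0, 0, 0, 0, 1], [0, 0, 0, 0, 1], [0, 0, 0, 0, 1], [0, 0, 0, 0, 1], [0, 0, 0, 0, 1]], force=45)

```text
clock: 19.73
tcp_pos: [0.5154, -0.0137, 0.0037]
tool_rot: [179.2, -0.5, -2.3]
wrist_force: [0.1, 0.9, -1.2]
finger_gap: 0.247
```

Run:
```python
from h import *
to([.515,-.0133,.003],-2)
```

```text
clk 19.73 tcp [ 0.5154 -0.0137  0.0037] rot [179.25  -0.51  -2.28] F [ 0.1  0.9 -1.2] gap 0.247 q [   8.   41.  -15.  115.   23.   27. -117.]
tool shift mm [-0.4 -0.4  0.7] turn -0.2759698814836895
```

Emit:
carry_out(plan=[[0, 0, -0.01, 0, 1], [0, 0, -0.03, 0, 1], [0, 0, -0.04, 0, 1], [0, 0, -0.04, 0, 1], [0, 0, -0.03, 0, 1], [0, 0, 0, -10, 1], [0, 0, 0, -10, 1], [0, 0, 0, -10, 1], [0, 0, 0, -10, 1], [0, 0, 0, -10, 1], [0, 0, 0, -10, 1], [0, 0, 0, -10, 1], [0, 0, 0, -10, 1], [0, 0, 0, -10, 1], [0, 0, 0, -10, 1], [0, 0, 0, 0, 1]])

```text
clock: 21.72
tcp_pos: [0.5111, -0.0134, 0.1673]
tool_rot: [179.6, 1.3, 101.0]
wrist_force: [0.1, 0.7, -1.1]
finger_gap: 0.244
```

Run:
```python
from h import *
to([.597,-.188,.12],100)
s=env.camera("scene");cv2.imwrite("pics/s12.png",s["frame"][:,:,::-1])
```

```text
clk 21.73 tcp [ 0.5111 -0.0134  0.1673] rot [179.63   1.26 100.96] F [ 0.1  0.7 -1.1] gap 0.244 q [ 32.  30. -46. 111.  30.  51. -19.]
tool shift mm [-186.6   50.8   51.7] turn 0.964350103760637
```

View pics/s12.png

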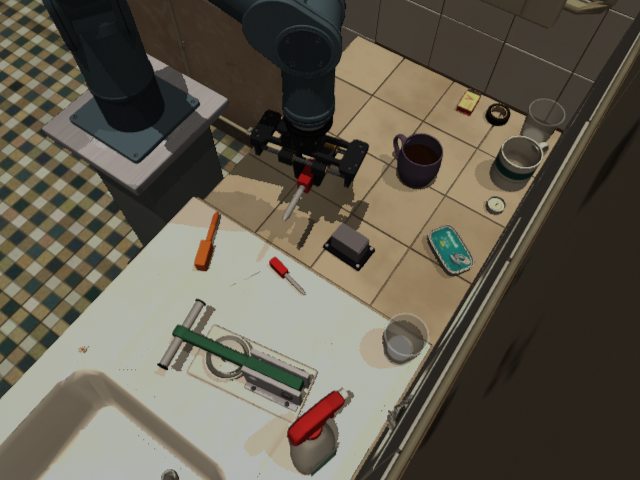

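Emit:
carry_out(plan=[[-0.026, 0.007, 0.003, 1, 1], [-0.027, 0.007, 0.003, 0, 1], [-0.027, 0.007, 0.003, 0, 1], [-0.027, 0.008, 0.003, 0, 1], [-0.027, 0.008, 0.003, 0, 1], [-0.027, 0.008, 0.003, 0, 1], [-0.026, 0.006, 0.003, 0, 1], [0, 0, 0, 0, 1], [0, 0, 0, 0, 1]])

```text
clock: 22.9
tcp_pos: [0.5953, -0.2093, 0.1497]
tool_rot: [179.7, 1.7, 97.9]
wrist_force: [-0.6, 0.2, -1.9]
finger_gap: 0.246
```

Run:
```python
from h import *
import pickle
to([.597,-.188,.057],100)
s=env.camera("scene");crop(s,"s13.png",190,240,180,135,4.4)
t=env.camera("top");crop(t,"t13.png",340,150,150,150,4)
w=env.camera("wrist");cv2.imwrite("pics/w13.png",w["frame"][:,:,::-1])
pickle.dump((s,t,w),open("c13.pkl","wb"))
```

```text
clk 22.90 tcp [ 0.5953 -0.2093  0.1497] rot [179.72   1.7   97.9 ] F [-0.6  0.2 -1.9] gap 0.246 q [ 42.  41. -41.  94.  33.  56.  -2.]
tool shift mm [23.6  4.2 92.1] turn -2.104577079614387
```

View pics/s13.png

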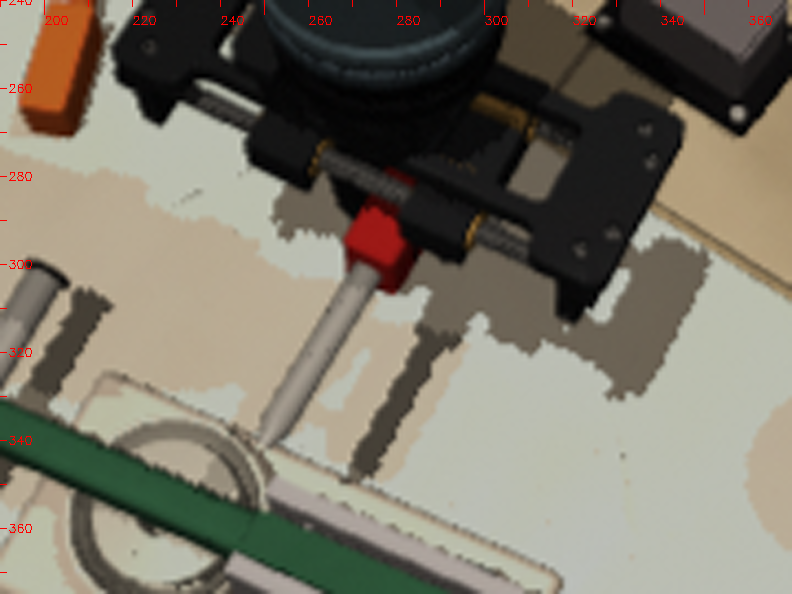

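View pics/t13.png

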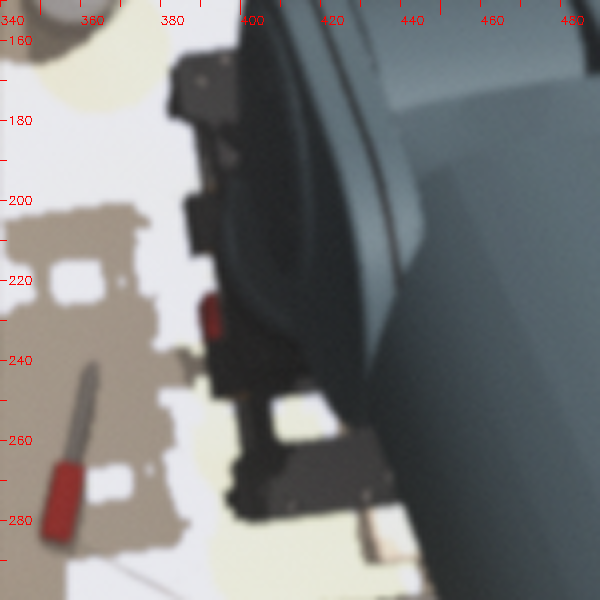

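View pics/w13.png

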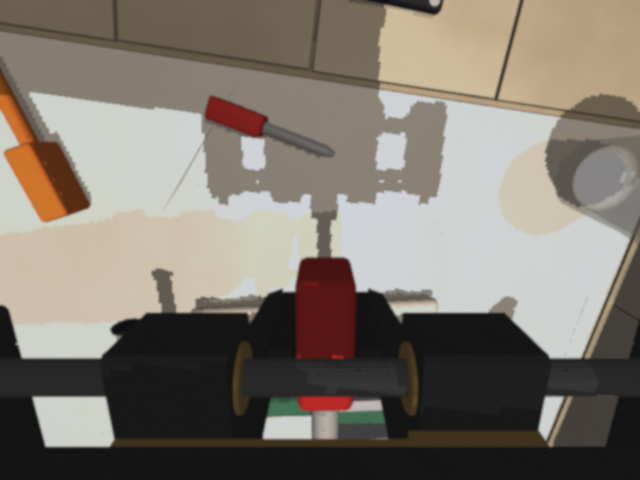

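```bash
cat >> h.py <<'E'
def pin_pred(slope_deg,st=None,yawoff=0):
    st=st or env.get_state(); psi=np.radians(st["tool_rot"][2]+yawoff+180)
    R=Ro.from_euler('xyz',st["tool_rot"],degrees=True).as_matrix()
    g=st["tcp_pos"]-R[:,2]*.0128
    s=np.radians(slope_deg); d=np.array([np.cos(psi)*np.cos(s),np.sin(psi)*np.cos(s),np.sin(s)])
    return g,d   # handle centre = g+.002d
E
python3 - <<'E'
from h import *
import pickle
s,t,w=pickle.load(open("c13.pkl","rb"))
print("tip obs",190+266/4.4,240+440/4.4,"root",190+367/4.4,240+272/4.4)
for sl in (0,1,2,3):
    g,d=pin_pred(sl); print(sl,"tip",proj(s,g+d*.1045),"root",proj(s,g+d*.0295), (g+d*.1045).round(4))
print("glass", onz(t,(360,135),.1))
to([.597,-.188,.057],100)
E
```

```text
tip obs 250.45454545454544 340.0 root 273.4090909090909 301.8181818181818
0 tip [251.41644331 342.89993878] root [274.87778573 302.2083817 ] [ 0.6098 -0.3119  0.1628]
1 tip [251.29541757 342.54106749] root [274.85741478 302.08941919] [ 0.6098 -0.3118  0.1646]
2 tip [251.184346   342.16289344] root [274.8397365  301.96567099] [ 0.6098 -0.3118  0.1665]
3 tip [251.08332659 341.76543934] root [274.82476078 301.83716904] [ 0.6098 -0.3117  0.1683]
glass [ 0.78968867 -0.13847096  0.1       ]
clk 23.05 tcp [ 0.5953 -0.2087  0.15  ] rot [179.7    1.72  98.  ] F [ 0.2  0.6 -1.4] gap 0.243 q [ 42.  41. -41.  94.  33.  56.  -2.]
tool shift mm [23.1  4.1 92.4] turn -1.995770372726838
```

Emit:
carry_out(plan=[[0.012, 0.002, 0, -2, 1], [0.011, 0.002, 0, 0, 1], [0, 0, 0.015, 0, 1], [0, 0, 0.015, 0, 1], [0, 0, 0.015, 0, 1], [0, 0, 0.015, 0, 1], [0, 0, 0, 0, 1], [0, 0, 0, 0, 1]])

```text
clock: 24.05
tcp_pos: [0.5953, -0.1836, 0.0839]
tool_rot: [179.9, 1.7, 100.3]
wrist_force: [-0.1, -0.0, -1.3]
finger_gap: 0.245
```

Run:
```python
from h import *
to([.597,-.188,.054],100)
```

```text
clk 24.05 tcp [ 0.5953 -0.1836  0.0839] rot [179.88   1.65 100.29] F [-0.1 -0.  -1.3] gap 0.245 q [ 39.  45. -38.  97.  37.  50.  -6.]
tool shift mm [-3.7  0.8 30. ] turn 0.2902006099735104
```

Emit:
carry_out(plan=[[0, 0.001, 0.012, 0, 1], [0, 0, 0.01, 0, 1], [0, 0, 0.007, 0, 1], [0, 0, 0, 0, 1], [0, 0, 0, 0, 1]])

```text
clock: 24.68
tcp_pos: [0.5972, -0.1845, 0.0536]
tool_rot: [179.8, 1.7, 100.3]
wrist_force: [-0.4, 0.0, -1.1]
finger_gap: 0.247
```

Run:
```python
from h import *
import pickle
to([.597,-.188,.054],100)
s=env.camera("scene");crop(s,"s14.png",190,240,180,135,4.4)
t=env.camera("top");crop(t,"t14.png",360,160,150,150,4)
w=env.camera("wrist");cv2.imwrite("pics/w14.png",w["frame"][:,:,::-1])
pickle.dump((s,t,w),open("c14.pkl","wb"))
for sl in (0,2,3):
    g,d=pin_pred(sl); print(sl,"tip",proj(s,g+d*.1045),"root",proj(s,g+d*.0295), (g+d*.1045).round(4))
```

```text
clk 24.68 tcp [ 0.5972 -0.1845  0.0536] rot [179.81   1.69 100.27] F [-0.4  0.  -1.1] gap 0.247 q [ 38.  47. -37.  97.  39.  48.  -7.]
tool shift mm [-3.4 -0.8 -0.3] turn 0.2741158375502266
0 tip [269.03383418 349.84400998] root [288.10773401 312.24032733] [ 0.6158 -0.2871  0.0666]
2 tip [268.88595295 349.20606607] root [288.08571202 312.03107179] [ 0.6158 -0.287   0.0702]
3 tip [268.82432936 348.86075158] root [288.07800815 311.91984217] [ 0.6158 -0.2869  0.0721]
```

View pics/s14.png

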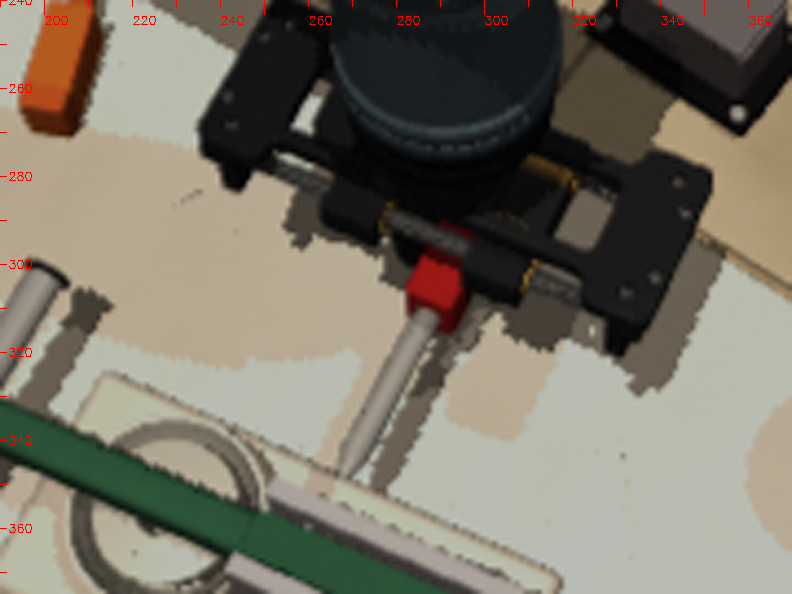

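View pics/t14.png

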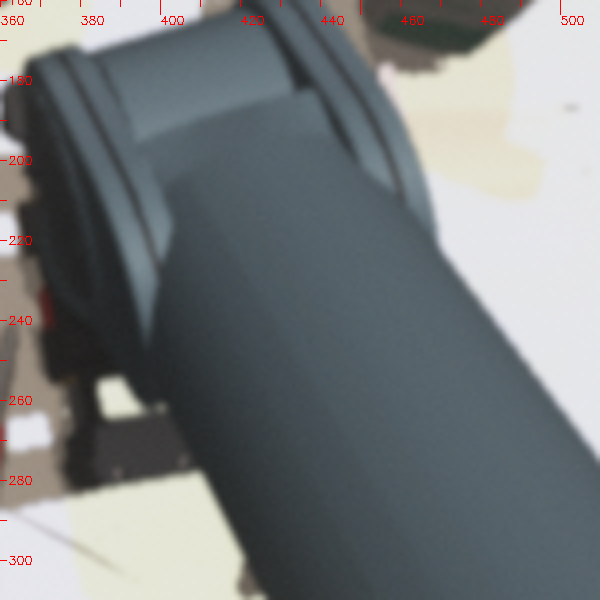

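View pics/w14.png

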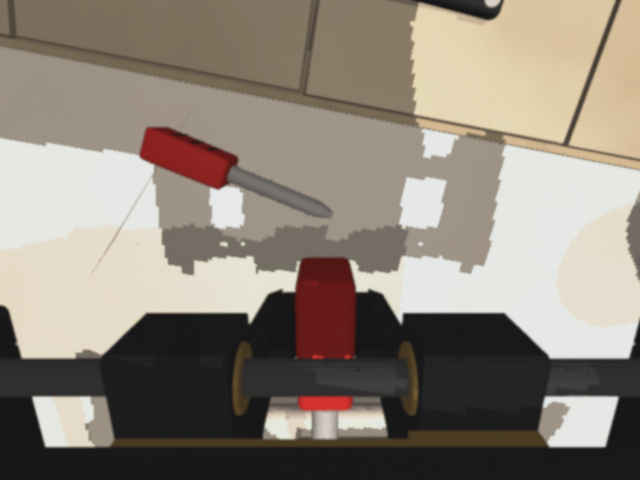

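Emit:
carry_out(plan=[[-0.005, 0, 0.001, 0, 1], [-0.005, -0.0005, 0, 0, 1], [-0.004, 0, 0, 0, 1], [0, 0, 0, 0, 1], [0, 0, 0, 0, 1]])

```text
clock: 25.45
tcp_pos: [0.5997, -0.2002, 0.0537]
tool_rot: [179.8, 1.7, 100.2]
wrist_force: [0.8, 0.4, -1.2]
finger_gap: 0.247
```

```bash
cat >> h.py <<'E'
def rep():
    st=env.get_state(); g,d=pin_pred(2)
    e=np.array([.985,.172,0]);u=np.array([-.172,.985,0]);H=np.array([.6208,-.3228,.07])
    for n,p in (("g",g),("tip",g+d*.1045)): print(n,"rel hole mm x,y,z",(1000*np.array([(p-H)@e,(p-H)@u,p[2]-.07])).round(1))
    to(st["tcp_pos"],100)
E
python3 - <<'E'
from h import *
import pickle
rep()
s=env.camera("scene");crop(s,"s15.png",220,290,120,90,6.6)
E
```

```text
g rel hole mm x,y,z [  0.2 124.8  -3.5]
tip rel hole mm x,y,z [ 0.8 20.3  0.1]
clk 25.45 tcp [ 0.5997 -0.2002  0.0537] rot [179.76   1.74 100.22] F [ 0.8  0.4 -1.2] gap 0.247 q [ 39.  48. -37.  96.  39.  48.  -5.]
tool shift mm [0. 0. 0.] turn 0.21819459897773186
```

View pics/s15.png

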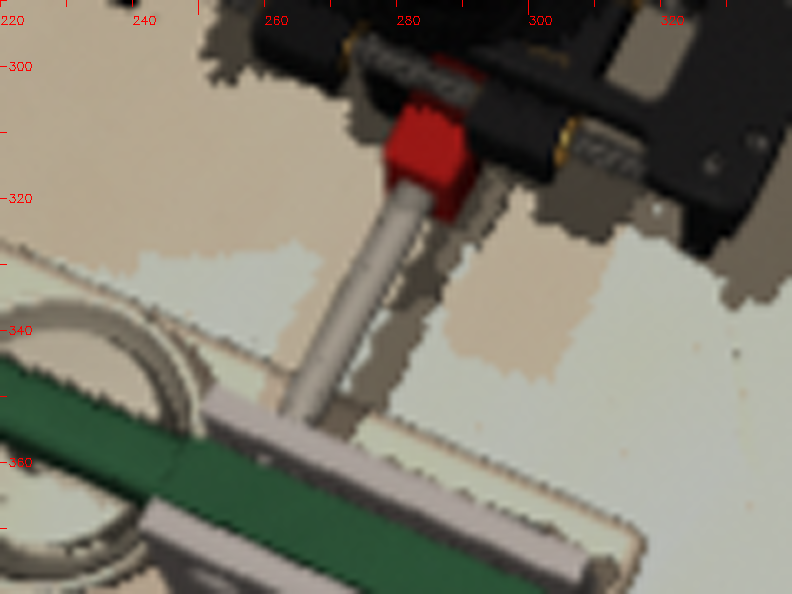

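Emit:
carry_out(plan=[[-0.004, 0, 0, 0, 1], [-0.004, 0, 0, 0, 1], [-0.003, 0, 0, 0, 1], [0, 0, 0, 0, 1]])

```text
clock: 26.0
tcp_pos: [0.6018, -0.2118, 0.054]
tool_rot: [179.8, 1.8, 100.2]
wrist_force: [0.2, 0.7, -1.1]
finger_gap: 0.248
```

Run:
```python
from h import *
rep()
s=env.camera("scene");crop(s,"s16.png",220,290,120,90,6.6)
```

```text
g rel hole mm x,y,z [  0.3 113.   -3.2]
tip rel hole mm x,y,z [0.9 8.6 0.4]
clk 26.00 tcp [ 0.6018 -0.2118  0.054 ] rot [179.76   1.75 100.23] F [ 0.2  0.7 -1.1] gap 0.248 q [ 40.  48. -37.  95.  39.  49.  -4.]
tool shift mm [0. 0. 0.] turn 0.2298123247562387
```

View pics/s16.png

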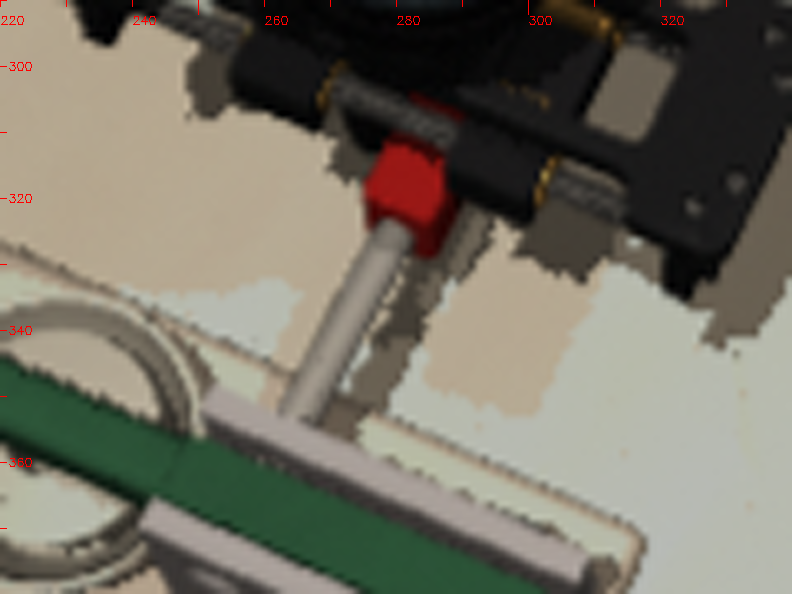

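Emit:
carry_out(plan=[[-0.004, 0, 0, 0, 1], [-0.004, 0, 0, 0, 1], [-0.003, 0, 0, 0, 1], [0, 0, 0, 0, 1]])

```text
clock: 26.55
tcp_pos: [0.6035, -0.2225, 0.0539]
tool_rot: [179.8, 1.7, 100.3]
wrist_force: [0.5, -0.8, -2.9]
finger_gap: 0.248
```

Run:
```python
from h import *
rep()
```

```text
g rel hole mm x,y,z [ 1.000e-01  1.021e+02 -3.300e+00]
tip rel hole mm x,y,z [ 0.8 -2.3  0.3]
clk 26.55 tcp [ 0.6035 -0.2225  0.0539] rot [179.8    1.68 100.27] F [ 0.5 -0.8 -2.9] gap 0.248 q [ 40.  49. -37.  94.  39.  49.  -3.]
tool shift mm [0. 0. 0.] turn 0.26553254590464803
```

Emit:
carry_out(plan=[[-0.003, 0, 0.001, 0, 1], [-0.004, 0, 0.0005, 0, 1], [-0.004, 0, 0, 0, 1], [0, 0, 0, 0, 1]])

```text
clock: 27.05
tcp_pos: [0.6059, -0.2339, 0.0533]
tool_rot: [179.8, 1.7, 100.3]
wrist_force: [-1.2, -0.9, 1.0]
finger_gap: 0.245
```

Run:
```python
from h import *
rep()
```

```text
g rel hole mm x,y,z [ 0.5 90.5 -3.9]
tip rel hole mm x,y,z [  1.2 -13.9  -0.3]
clk 27.05 tcp [ 0.6059 -0.2339  0.0533] rot [179.78   1.7  100.28] F [-1.2 -0.9  1. ] gap 0.245 q [ 41.  49. -37.  93.  39.  50.  -2.]
tool shift mm [0. 0. 0.] turn 0.2786796624114345
```

Emit:
carry_out(plan=[[-0.003, -0.0005, 0, 0, 1], [-0.004, 0, 0, 0, 1], [-0.004, 0, 0, 0, 1], [0, 0, 0, 0, 1]])

```text
clock: 27.55
tcp_pos: [0.6074, -0.2441, 0.0536]
tool_rot: [179.8, 1.6, 100.3]
wrist_force: [-0.9, 0.5, 0.9]
finger_gap: 0.245
```

Run:
```python
from h import *
rep()
s=env.camera("scene");crop(s,"s17.png",220,300,120,90,6.6)
```

```text
g rel hole mm x,y,z [ 0.3 80.2 -3.6]
tip rel hole mm x,y,z [  1.1 -24.3   0.1]
clk 27.55 tcp [ 0.6074 -0.2441  0.0536] rot [179.78   1.6  100.34] F [-0.9  0.5  0.9] gap 0.245 q [ 42.  50. -37.  93.  38.  50.  -0.]
tool shift mm [0. 0. 0.] turn 0.338712732039653
```

View pics/s17.png

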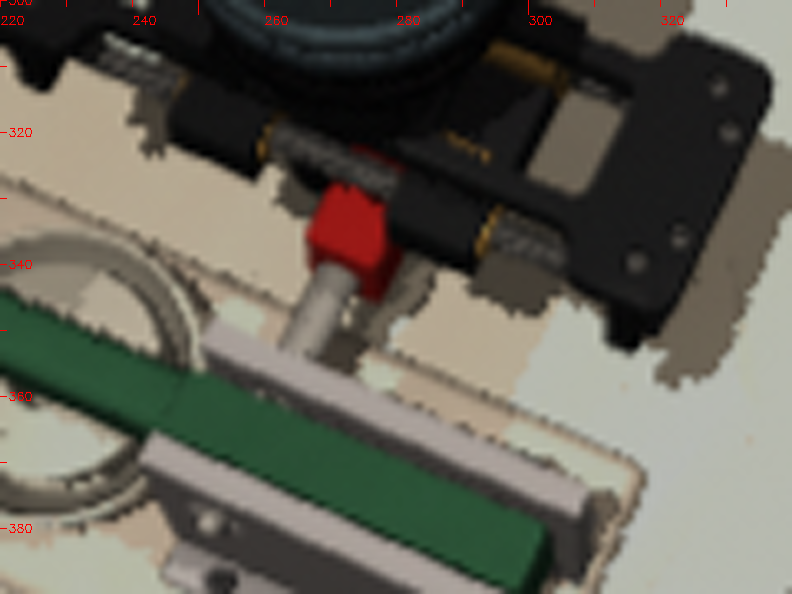

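Emit:
carry_out(plan=[[-0.004, -0.0003, 0, 0, 1], [-0.004, 0, 0.0003, 0, 1], [-0.004, 0, 0, 0, 1], [-0.004, 0, 0, 0, 1], [-0.004, 0, 0.0003, 0, 1], [-0.002, 0, 0, 0, 1], [0, 0, 0, 0, 1]])

```text
clock: 28.48
tcp_pos: [0.6108, -0.2629, 0.0546]
tool_rot: [179.9, 1.3, 100.5]
wrist_force: [-1.5, 2.8, 1.8]
finger_gap: 0.243
```

Run:
```python
from h import *
rep()
```

```text
g rel hole mm x,y,z [ 0.5 61.  -2.6]
tip rel hole mm x,y,z [  1.5 -43.4   1.1]
clk 28.48 tcp [ 0.6108 -0.2629  0.0546] rot [179.86   1.31 100.47] F [-1.5  2.8  1.8] gap 0.243 q [ 43.  50. -37.  91.  38.  51.   2.]
tool shift mm [0. 0. 0.] turn 0.4666842228152177
```

Emit:
carry_out(plan=[[-0.003, -0.0003, -0.0003, 0, 1], [-0.003, 0, -0.0003, 0, 1], [-0.003, 0, 0, 0, 1], [-0.002, 0, 0, 0, 1], [0, 0, 0, 0, 1]])

```text
clock: 29.1
tcp_pos: [0.6122, -0.2735, 0.0551]
tool_rot: [179.9, 1.2, 100.5]
wrist_force: [0.1, 0.7, 0.7]
finger_gap: 0.241
```

Run:
```python
from h import *
rep()
s=env.camera("scene");crop(s,"s18.png",220,300,120,90,6.6)
w=env.camera("wrist");cv2.imwrite("pics/w18.png",w["frame"][:,:,::-1])
```

```text
g rel hole mm x,y,z [-0.  50.3 -2.1]
tip rel hole mm x,y,z [  1.  -54.1   1.6]
clk 29.10 tcp [ 0.6122 -0.2735  0.0551] rot [179.91   1.18 100.47] F [0.1 0.7 0.7] gap 0.241 q [ 44.  51. -37.  90.  38.  52.   3.]
tool shift mm [0. 0. 0.] turn 0.468527607065937
```

View pics/s18.png

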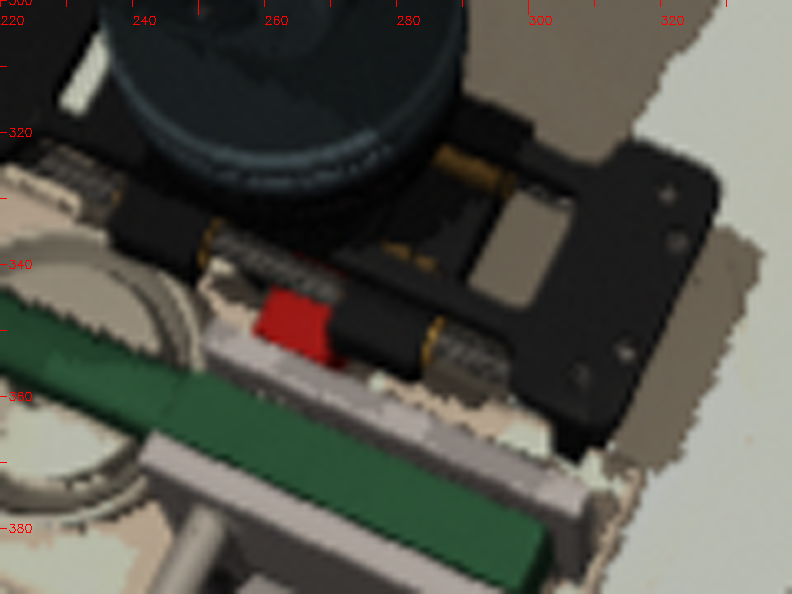

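View pics/w18.png

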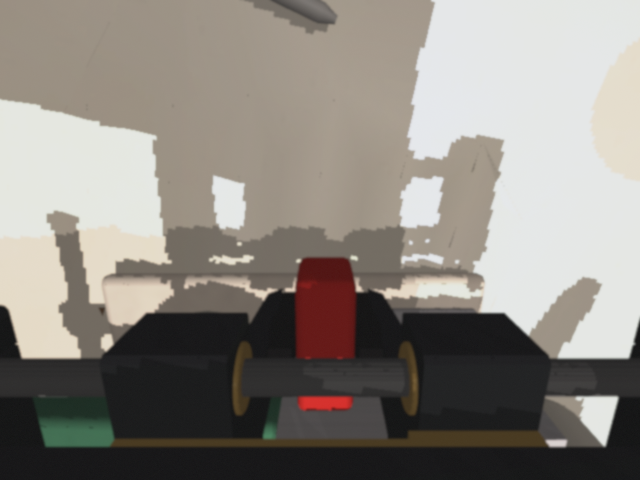

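Emit:
carry_out(plan=[[-0.002, 0, 0, 0, 1], [-0.002, 0, 0, 0, 1], [-0.001, 0, 0, 0, 1]])

```text
clock: 29.58
tcp_pos: [0.6121, -0.2735, 0.0552]
tool_rot: [-180.0, 0.8, 100.6]
wrist_force: [-2.4, 4.4, 2.1]
finger_gap: 0.246
```

Run:
```python
from h import *
rep()
```

```text
g rel hole mm x,y,z [-0.1 50.2 -2. ]
tip rel hole mm x,y,z [  1.2 -54.2   1.7]
clk 29.57 tcp [ 0.6121 -0.2735  0.0552] rot [-179.97    0.79  100.59] F [-2.4  4.4  2.1] gap 0.246 q [ 44.  51. -37.  89.  38.  52.   4.]
tool shift mm [0. 0. 0.] turn 0.5937399500667198
```

Emit:
carry_out(plan=[[-0.005, 0, 0, 0, 1], [-0.005, 0, 0, 0, 1], [-0.005, 0, 0, 0, 1]])

```text
clock: 29.95
tcp_pos: [0.6121, -0.2737, 0.0556]
tool_rot: [-179.6, -0.4, 101.0]
wrist_force: [-7.4, 12.8, 8.8]
finger_gap: 0.241
```

Run:
```python
from h import *
rep()
```

```text
g rel hole mm x,y,z [-0.  49.8 -1.6]
tip rel hole mm x,y,z [  2.  -54.6   2.1]
clk 29.95 tcp [ 0.6121 -0.2737  0.0556] rot [-179.61   -0.36  101.  ] F [-7.4 12.8  8.8] gap 0.241 q [ 44.  52. -38.  88.  37.  54.   5.]
tool shift mm [0. 0. 0.] turn 1.0032930297264215
```

Emit:
carry_out(plan=[[0, 0, 0, 0, 1], [0, 0, 0, 0, 0.55], [0, 0, 0, 0, 0.55], [0, 0, 0, 0, 0.55], [0, 0, 0, 0, 0.55], [0, 0, 0, 0, 0.55]])

```text
clock: 30.7
tcp_pos: [0.6128, -0.2771, 0.056]
tool_rot: [-179.7, -0.1, 100.9]
wrist_force: [0.4, 0.8, -0.1]
finger_gap: 0.449
```

Run:
```python
from h import *
rep()
s=env.camera("scene");crop(s,"s19.png",220,300,120,90,6.6)
w=env.camera("wrist");cv2.imwrite("pics/w19.png",w["frame"][:,:,::-1])
```

```text
g rel hole mm x,y,z [ 0.  46.4 -1.2]
tip rel hole mm x,y,z [  1.8 -58.    2.4]
clk 30.70 tcp [ 0.6128 -0.2771  0.056 ] rot [-1.7969e+02 -1.2000e-01  1.0088e+02] F [ 0.4  0.8 -0.1] gap 0.449 q [ 45.  52. -38.  88.  37.  53.   5.]
tool shift mm [0. 0. 0.] turn 0.8823959006023188
```

View pics/s19.png

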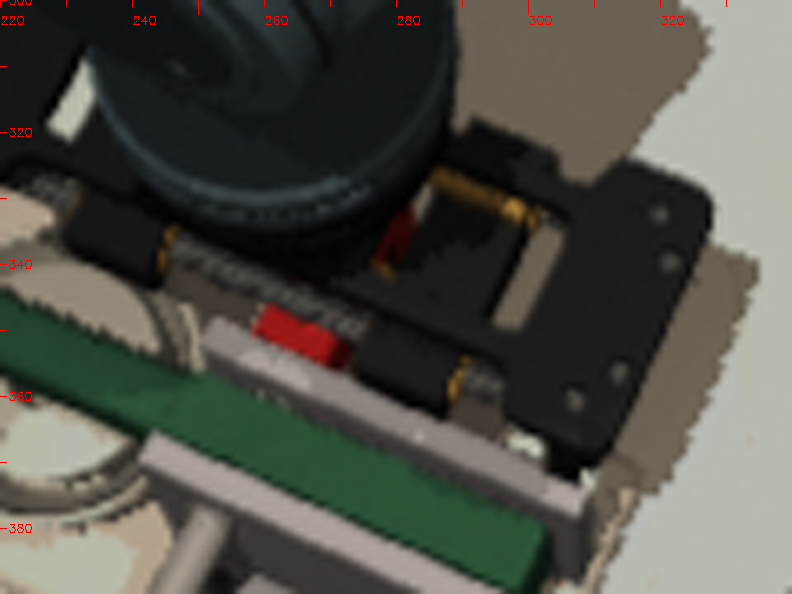

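View pics/w19.png

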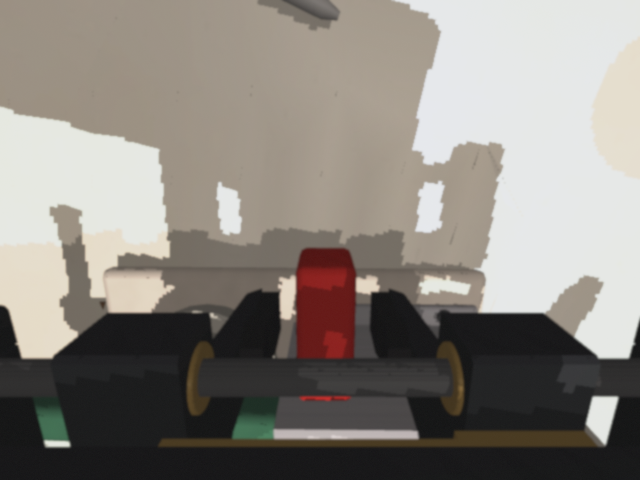

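Emit:
carry_out(plan=[[0, 0, -0.01, 0, 0.55], [0, 0, -0.015, 0, 0.55], [0, 0, -0.02, 0, 0.55], [0, 0, -0.02, 0, 0.55], [0, 0, -0.03, 0, 0.55], [0, 0, -0.04, 0, 0.55], [0.03, 0, -0.04, 0, 0.55], [0.05, -0.03, -0.01, 0, 0.55], [0.05, -0.03, 0, 0, 0.55], [0.05, -0.03, 0, 0, 0.55], [0.05, -0.03, 0, 0, 0.55], [0, 0, 0, 0, 0.55], [0, 0, 0, 0, 0.55]])

```text
clock: 32.42
tcp_pos: [0.4513, -0.0675, 0.2618]
tool_rot: [179.6, 0.6, 101.0]
wrist_force: [0.1, 0.1, 0.2]
finger_gap: 0.453
```

Run:
```python
from h import *
import pickle
to([.4,0,.2])
s=env.camera("scene");crop(s,"s20.png",140,270,200,150,4);cv2.imwrite("pics/s20f.png",s["frame"][:,:,::-1])
t=env.camera("top");crop(t,"t20.png",390,170,150,150,4)
pickle.dump((s,t),open("c20.pkl","wb"))
```

```text
clk 32.42 tcp [ 0.4513 -0.0675  0.2618] rot [179.59   0.6  100.98] F [0.1 0.1 0.2] gap 0.453 q [ 50.  17. -55. 113.  17.  58.  -2.]
tool shift mm [ 76.6 -37.9  60.7] turn None
```

View pics/s20.png

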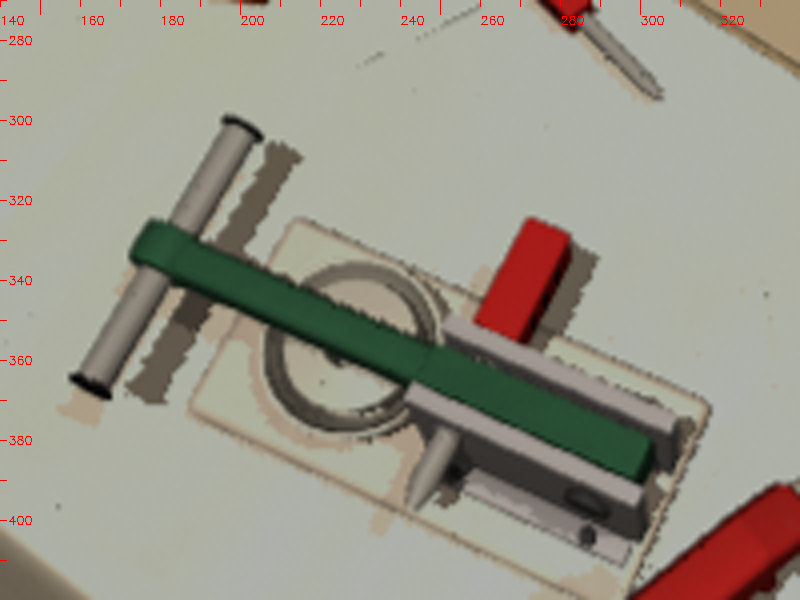

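View pics/t20.png

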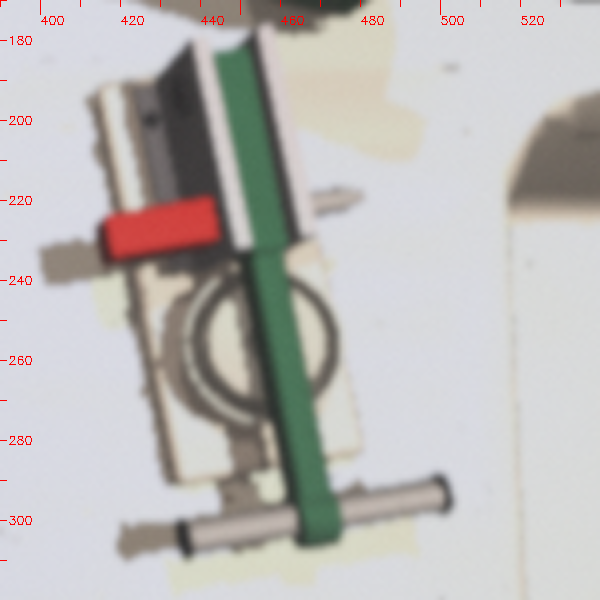

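View pics/s20f.png

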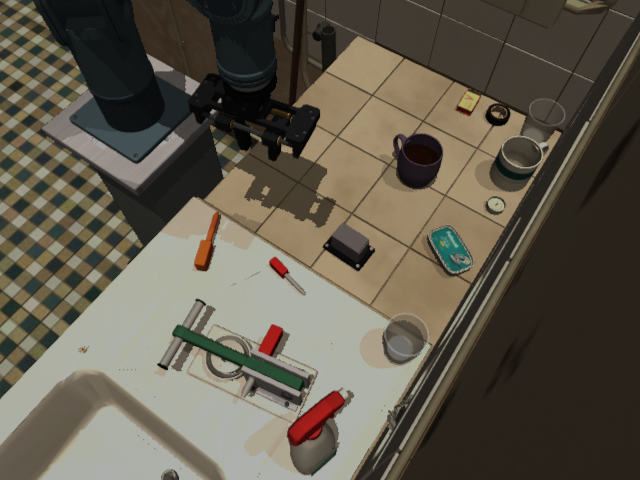

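Run:
```python
from h import *
import pickle
s,t=pickle.load(open("c20.pkl","rb"))
sp=lambda x,y:(s,(140+x/4,270+y/4)); tp=lambda x,y:(t,(390+x/4,170+y/4))
H=np.array([.6208,-.3228,.07]);e=np.array([.985,.172,0]);u=np.array([-.172,.985,0])
for n,a,b in [("tip",(413,507),(362,198)),("hb1 back,+x top",(571,235),(104,222)),("hb2 back -x top",(531,218),(111,259)),("barA",(242,130),(185,537)),("barB",(91,387),(443,494))]:
    x,r=tri([sp(*a),tp(*b)]);d=x-H;print(n,x.round(4),np.round(r,1),"rel",(1000*np.array([d@e,d@u,d[2]])).round(1))
```

```text
tip [ 0.6299 -0.3756  0.0761] [0.9 0.9] rel [ -0.1 -53.6   6.1]
hb1 back,+x top [ 0.6158 -0.2478  0.0824] [1.1 1.1] rel [ 8.  74.8 12.4]
hb2 back -x top [ 0.5973 -0.2512  0.0824] [0.6 0.6] rel [-10.8  74.6  12.4]
barA [ 0.4633 -0.2884  0.0688] [0.5 0.5] rel [-149.2   61.    -1.2]
barB [ 0.4858 -0.4133  0.0681] [0.3 0.3] rel [-148.5  -65.9   -1.9]
```

Run:
```python
from h import *
c=env.camera("wrist");R=np.array(c["R"]);o=-R.T@c["t"];st=env.get_state()
T=Ro.from_euler('xyz',st["tool_rot"],degrees=True).as_matrix()
print("cam in tool",T.T@(o-st["tcp_pos"]), "view dir tool",T.T@R[2])
to([.625,-.37,.2],100)
```

```text
cam in tool [ 0.07199937  0.00111772 -0.14585421] view dir tool [-2.80925407e-01  1.36918597e-04  9.59729596e-01]
clk 32.58 tcp [ 0.4515 -0.0676  0.2611] rot [179.62   0.49 100.92] F [ 0.  -0.5 -0.2] gap 0.449 q [ 50.  17. -55. 113.  17.  58.  -2.]
tool shift mm [-329.3  112.6   64.7] turn 0.9238610411732111
```

Emit:
carry_out(plan=[[-0.04, 0.025, 0, 1, 0.55], [-0.04, 0.025, 0, 0, 0.55], [-0.04, 0.025, 0, 0, 0.55], [-0.04, 0.025, 0, 0, 0.55], [-0.03, 0.012, 0, 0, 0.55], [-0.02, 0, 0, 0, 0.55], [0, 0, 0, 0, 0.55], [0, 0, 0, 0, 0.55]])

```text
clock: 33.58
tcp_pos: [0.6038, -0.2655, 0.2597]
tool_rot: [179.8, 0.3, 99.5]
wrist_force: [-0.7, -0.1, -0.3]
finger_gap: 0.45
```

Run:
```python
from h import *
to([.60,-.30,.25],100)
c=env.camera("wrist");cv2.imwrite("pics/w21f.png",c["frame"][:,:,::-1]);crop(c,"w21.png",240,120,200,150,4)
H=np.array([.6208,-.3228,.07]);u=np.array([-.174,.985,0])
print(proj(c,H+u*.02+[0,0,.026]),proj(c,H+u*.02+[0,0,.016]),proj(c,H+u*.075+[0,0,.016]))
```

```text
clk 33.58 tcp [ 0.6038 -0.2655  0.2597] rot [179.77   0.26  99.46] F [-0.7 -0.1 -0.3] gap 0.45 q [ 48.  38. -45.  84.  28.  70.   9.]
tool shift mm [-33.4  -9.4   9.8] turn -0.5427836603909668
[330.93550752 267.07100824] [330.72451972 263.40409819] [330.39679053 204.75540138]
```

View pics/w21.png

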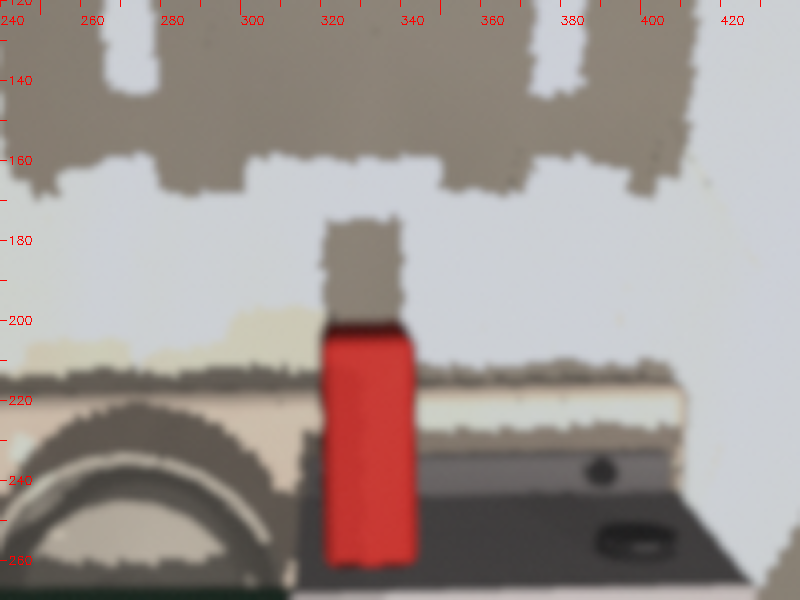

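Emit:
carry_out(plan=[[0.022, 0, 0, 0, 1], [0.022, 0, 0.01, 0, 1], [0.01, 0, 0.03, 0, 1], [0, 0, 0.03, 0, 1], [0, 0, 0.03, 0, 1], [0, 0, 0.03, 0, 1], [0, 0, 0.02, 0, 1], [0, 0, 0, 0, 1], [0, 0, 0, 0, 1]], force=20)

```text
clock: 34.75
tcp_pos: [0.5945, -0.191, 0.1119]
tool_rot: [179.4, 0.2, 100.5]
wrist_force: [-0.4, -0.2, 0.4]
finger_gap: 0.003
```

Run:
```python
from h import *
to([.6034,-.2243,.06],100)
```

```text
clk 34.75 tcp [ 0.5945 -0.191   0.1119] rot [1.7940e+02 1.5000e-01 1.0051e+02] F [-0.4 -0.2  0.4] gap 0.003 q [ 42.  44. -41.  96.  35.  53.  -2.]
tool shift mm [-34.2   2.1  52.1] turn 0.5108693858229572
```

Emit:
carry_out(plan=[[0, 0.002, 0.015, 0, 1], [0, 0, 0.015, 0, 1], [-0.005, 0, 0.012, 0, 1], [-0.01, 0, 0.006, 0, 1], [-0.01, 0, 0, 0, 1], [0, 0, 0, 0, 1], [0, 0, 0, 0, 1]])

```text
clock: 35.62
tcp_pos: [0.6033, -0.2186, 0.0624]
tool_rot: [179.3, 0.3, 100.4]
wrist_force: [0.2, 0.0, 0.3]
finger_gap: 0.01
```

Run:
```python
from h import *
to([.6034,-.2243,.06],100)
st=env.get_state();print("s of TCP",1000*(st["tcp_pos"]-np.array([.6208,-.3228,.07]))@np.array([-.174,.985,0]))
```

```text
clk 35.62 tcp [ 0.6033 -0.2186  0.0624] rot [179.25   0.25 100.37] F [0.2 0.  0.3] gap 0.01 q [ 42.  49. -39.  94.  38.  50.  -2.]
tool shift mm [-5.6 -0.9  2.4] turn 0.3711234213485568
s of TCP 105.66430119006823
```

Emit:
carry_out(plan=[[-0.005, 0, 0, 0, 1], [-0.005, 0, 0, 0, 1], [-0.004, 0, 0, 0, 1], [-0.003, 0, 0, 0, 1], [0, 0, 0, 0, 1]])

```text
clock: 36.25
tcp_pos: [0.607, -0.2364, 0.0632]
tool_rot: [179.2, 0.3, 100.4]
wrist_force: [0.3, 0.6, 1.1]
finger_gap: 0.006
```

```bash
cat > st.py <<'E'
from h import *
to([.6034,-.2243,.06],100)
st=env.get_state();print("s of TCP",1000*(st["tcp_pos"]-np.array([.6208,-.3228,.07]))@np.array([-.174,.985,0]))
E
python3 st.py
```

```text
clk 36.25 tcp [ 0.607  -0.2364  0.0632] rot [179.2    0.28 100.39] F [0.3 0.6 1.1] gap 0.006 q [ 43.  49. -39.  93.  38.  51.   0.]
tool shift mm [12.5 -1.4  3.2] turn 0.3919322464644779
s of TCP 87.55906903347088
```

Emit:
carry_out(plan=[[-0.002, 0, 0, 0, 1], [-0.002, 0, 0, 0, 1], [-0.002, 0, 0, 0, 1]])

```text
clock: 36.62
tcp_pos: [0.6077, -0.2379, 0.0633]
tool_rot: [179.2, -0.0, 100.6]
wrist_force: [-1.8, 5.1, 2.9]
finger_gap: 0.006
```

```bash
python3 st.py
```

```text
clk 36.62 tcp [ 0.6077 -0.2379  0.0633] rot [ 1.7923e+02 -3.0000e-02  1.0056e+02] F [-1.8  5.1  2.9] gap 0.006 q [ 43.  49. -39.  92.  37.  51.   1.]
tool shift mm [14.1 -1.8  3.2] turn 0.5595250502595945
s of TCP 85.92754104351056
```

Emit:
carry_out(plan=[[-0.004, 0, 0, 0, 1], [-0.004, 0, 0, 0, 1], [-0.004, 0, 0, 0, 1]])

```text
clock: 37.0
tcp_pos: [0.608, -0.2376, 0.0631]
tool_rot: [179.4, -0.9, 101.0]
wrist_force: [-4.0, 8.6, 5.7]
finger_gap: 0.006
```

```bash
python3 st.py
```

```text
clk 37.00 tcp [ 0.608  -0.2376  0.0631] rot [179.44  -0.92 100.98] F [-4.   8.6  5.7] gap 0.006 q [ 44.  50. -39.  92.  37.  52.   2.]
tool shift mm [13.8 -2.   3.3] turn 0.9790339819588496
s of TCP 86.1936237315133
```

Emit:
carry_out(plan=[[0.006, 0, 0, 0, 1], [0.012, 0, 0, 0, 1], [0.02, 0, 0, 0, 1], [0.02, 0, -0.02, 0, 1], [0.02, 0, -0.04, 0, 1], [0.02, 0, -0.05, 0, 1], [0.02, -0.02, -0.05, 0, 1], [0.03, -0.04, -0.02, 0, 1], [0.04, -0.04, 0, 0, 1], [0.04, -0.03, 0, 0, 1], [0, 0, 0, 0, 1], [0, 0, 0, 0, 1]])

```text
clock: 38.5
tcp_pos: [0.4279, -0.0272, 0.2497]
tool_rot: [179.4, -0.4, 101.4]
wrist_force: [-0.3, -0.5, 0.4]
finger_gap: 0.005
```

Run:
```python
from h import *
to([.4,0,.2])
s=env.camera("scene");crop(s,"s22.png",140,270,200,150,4)
t=env.camera("top");cv2.imwrite("pics/t22.png",t["frame"][:,:,::-1])
```

```text
clk 38.50 tcp [ 0.4279 -0.0272  0.2497] rot [179.38  -0.39 101.41] F [-0.3 -0.5  0.4] gap 0.005 q [ 49.  16. -58. 117.  16.  55.  -5.]
tool shift mm [ 31.8 -22.6  49.7] turn None
```

View pics/s22.png

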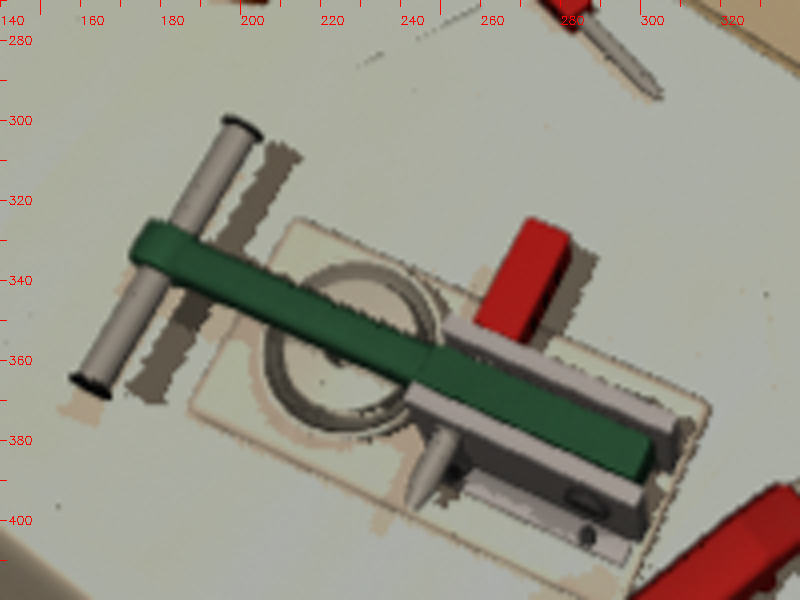

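View pics/t22.png

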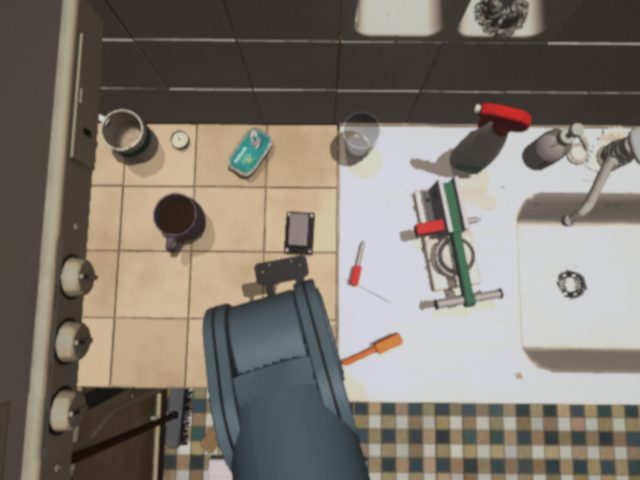

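The pin sits home with its tip out at crop (413,507), the arm is level, and the mug and tin are where they were. I'm handing in.

```bash
python3 -c "
from cell import env
print(env.close_job())"
```

```text
the job is handed in; nothing more can be done
None
```

The press is locked: the arm is level and the pin is through both cheeks and the arm, with its handle against the cheek. I handed in at about 38.6 s of the 72 s allowed.

**What I did**
1. I gripped the handle bar and swung the arm down.
2. I drew the pin out of its sleeve by the shank, set it down and took hold of it again by the red handle.
3. I pushed it in from the left (+y) cheek until a push of about 13 N moved it no further, then let go.
4. I pushed once more on the handle's back with closed fingers. It did not move, and I backed the robot away.

**Last checks**
- **Arm:** the bar measured 68–69 mm high, against 70 mm when level.
- **Pin:** the tip stood about 34 mm beyond the far cheek, where 35 mm was expected. The back of the handle was 75 mm from the hole centre, as expected. Both were measured before the last push, and the picture afterwards looked the same.
- **Mug and tin:** they looked unmoved in the final top picture.

**What did not agree**
- **Pin sag:** the released pin tips slightly within the hole clearance, handle down. The handle seems to bear on its lower front edge, with about 1–2 mm of gap at the top.
- **Scene camera:** it showed the pin 1–2 pixels off its predicted place, within the calibration error.

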